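Pack a slab-cutting jig up to its thickness gauge

TASK

Nudge the packing plate that is riding up on the jig's locating pin along its channel until its hole drops over the pin and it lies flat. Then take from the bench the one loose packing plate that brings the top of the stack just up to the underside of the gauge arm, so that the arm still passes over it, and bring its hole down over the same pin so that it lies flat and square on the first plate. Finally swing the gauge arm by its upright peg over the stack to its stop and let go; leave the other loose plate and the other things on the bench where they are.

Things in the scene. Friction and masses are not known exactly. Their poses are not given: they have to be found in the camera images.
- jig: Fixed plywood board 300 x 110 x 12 mm (x, y, z); origin at the centre of its underside, deck (top) 12 mm above. Its x axis runs along the channel from the open end to the gauge post, roughly to the robot's left. Two guide strips, 14 mm wide, 9 mm high above the deck, from x = -135 to +85 mm, inner faces at y = -34 and +34 mm, form a 68 mm wide channel.
- pin_tip (a point): Top of the fixed upright steel locating pin on the jig: 16 mm diameter with a rounded-off nose, 22 mm tall above the deck, at x = +20 mm, y = 0 of the jig.
- gauge_pivot (a point): Hinge axis (vertical) of the gauge arm at the level of the arm's underside: jig x = +125 mm, y = 0, 30 mm above the deck, on a 20 mm diameter post with a 36 mm foot. The underside of the arm is the height mark: two plates that total 28 mm reach up to it with 2 mm to spare.
- gauge (a joint): Angle q of the aluminium gauge arm (88 mm long from the pivot, 14 mm wide, 8 mm thick) about the vertical. 0 = end stop, arm along the jig's -x, over the pin; grows as it swings out to the jig's +y side (nearer the robot). From the pivot it points along (-cos q, sin q) in the jig's x, y. Light friction; it stays where it is left.
- gauge_peg (a point): Point on the upright round peg (12 mm diameter) on the gauge arm, 72 mm from the pivot; the peg rises from the arm's top, 8 mm above the arm's underside, to 41 mm above the arm's underside, and this point is 28 mm above the arm's underside.
- first_plate_mid (a point): Centre of hole, half-way up, of the first packing plate: pale wood, 140 x 64 x 14 mm (x, y, z), 22 mm through hole at its middle, about 140 g. Starts in the channel along the jig's x, hole 27 to 46 mm short of the pin, tilted: rear (-x) edge on the deck, underside on the pin. Pushed along jig +x at its rear end it drops flat when the hole meets the pin; the pin then stops it.
- thin_plate_mid (a point): Centre (half-way up, in the middle of the hole) of a loose packing plate lying flat on the bench: pale wood, 140 x 64 x 14 mm (its x, y, z) with a 22 mm through hole at its middle, about 140 g.
- thick_plate_mid (a point): Centre (half-way up) of the other loose packing plate lying flat on the bench: same outline, hole and wood but 24 mm thick, about 220 g.
- bisque_bowl: Bystander: small unglazed clay bowl, 72 mm across, 40 mm high; origin at the centre of its underside.
- test_tile_1: Bystander: glaze test tile 78 x 56 x 10 mm; origin at the centre of its underside.
- rubber_kidney: Bystander: flat kidney-shaped rubber tool 59 x 93 x 9 mm; origin at the centre of its underside.

How it is judged:
By the outcome, as a careful person would: the job done as asked, in the order asked, and still so for the second after the job is handed in, with the robot touching nothing.
It also fails if it takes over 72 s, if anything falls off the work surface, if the arm or the gripper's body presses on something with over 40 N, if the wrist force passes 120 N, or if a joint passes its speed limit or range.

ROBOT

A 7-joint arm with a two-finger parallel gripper is mounted at the origin on a cart in front of the work surface, level with it; the furniture and walls round the work are solid. World frame = base frame: x ahead of the robot, y to its left, z up, the work surface at z = 0. Lengths are in m, angles in rad, forces in N, time in s.
With the tool pointing down it reaches from about 0.4 to 0.875 m from the base axis. Payload 19.3 kg.
Tool frame: the origin (TCP) lies at the very end of the fingers, on their centre line; the grasp point (between the pads) lies 19 mm behind it; z points along the fingers, x is the direction in which the jaws open and shut, and the axes are right-handed (so a half turn about z gives the same grasp; the last joint's range is limited). The gripper opens to 85 mm and grips with 20 to 120 N. Pads are 22 mm wide; open, the fingers measure 114 mm over their backs; the gripper's body (76 mm by 85 mm) begins 54 mm behind the grasp point. The pads swing forward as they close: fully open they stand 13 mm farther back than shut.
Start: joints at [-1.229, 0.521, -0.036, 1.599, 0.021, 1.021, -0.113], TCP at [0.25, 0.573, 0.231] pointing down, gripper open.
Joint ranges: [-2.91, 2.91], [-0.3, 2.13], [-1.5, 1.42], [0.17, 2.43], [-1.26, 4.41], [0.16, 1.93], [-2.52, 2.52]. Speed limits (rad/s): [1.89, 1.89, 2.39, 2.39, 3.01, 3.01, 3.01].

INTERFACE

Orientations are given as [roll, pitch, yaw] about the fixed x, y, z axes, in that order (R = Rz(yaw) Ry(pitch) Rx(roll)).
In Python, from workcell import bot gives the robot as it stands.
- The arm moves only by the tool jog_arm, never from a script. Its argument "increments" is a list of rows, each an object of numbers: "wx", "wy", "wz": the turn, a rotation vector about the tool's x, y, z in degrees; "x", "y", "z": the shift along the tool's x, y, z in cm; "claw": the opening in per cent of the stroke, from 0 (shut) to 100 (fully open). A call has 1 to 10 rows; each row is the pose to reach, as a shift and turn from the pose measured when the call began, along the tool's axes at that moment; what a row does not reach only later rows make up. A row lasts 1/8 s, in which the tool goes at most 62.5 mm and 10.7 degrees, less where a joint would pass 70% of its speed; a pose out of reach is approached as far as the arm can. A call with a gripper value outside its range is refused whole. The fingers move at their own pace and stop on an object; "squeeze" is the grip in N (left out, the last holds). Time passes only in rows, so rows that repeat a pose let the fingers close. It gives the time, the measured TCP pose, the force and the opening at its end, in the units of the state.
- bot.observe(): the state, without advancing time (a new reading comes with each control period).
- bot.grab_frame(name): name is "side" or "top"; returns a dict with "pixels" (480x640x3 uint8, red, green, blue), "fov_y" (degrees; the focal length in pixels is half the picture's height over the tangent of half this angle, whatever the lens; pixels are square), "cx", "cy" (the principal point, pixels), "origin" and "orientation" of the camera in the world. Camera axes: x right, y down, z forward; pixel columns grow to the right and rows downward; lengths in m; the calibration is good to about 2 mm. A picture is of the moment at which its call begins. There is no depth.
- bot.job_done(): hands the job in, once; it reports no verdict.
The state is a dict: "clock": time; "qpos": joint angles; "qd": joint speeds; "joint_efforts": joint torques, N m; "position": TCP position; "tool_rot": TCP orientation; "force": force on the tool from outside, world axes, zero at the start; "moment": the same for the moment, N m; "grip_width": finger opening in m.
Only numpy, scipy, OpenCV 4.12 (cv2) and the standard library are available. Lean on these libraries where they do the work, as an engineer would, in place of code of your own. Each camera call takes 0.05 s, during which the arm holds its last target.

## Working session

There is one attempt and no reset: what is moved stays moved. The work goes in short steps, Python scripts to look and compute and a tool call to move; the robot and the scene stay as the last step left them, time stands still between calls to the robot, and variables do not carry over. Pictures are saved under pics/ and viewed, and the job is handed in when it is done.

Besides the shell and the picture viewer there is one more tool, called after "Call:" as name([rows], argument=value, ...), one row to a line, values as JSON. jog_arm: Moves the arm, as the interface text tells. Its arguments: {"type":"object","properties":{"increments":{"type":"array","items":{"type":"object","properties":{"wx":{"type":"number"},"wy":{"type":"number"},"wz":{"type":"number"},"x":{"type":"number"},"y":{"type":"number"},"z":{"type":"number"},"claw":{"type":"number"}}}},"squeeze":{"type":"number"}},"required":["increments"]}

```bash
ls; mkdir -p pics
python3 - <<'E'
from workcell import bot
import cv2,json
s=bot.observe();print(s)
import pickle
for n in("side","top"):
    f=bot.grab_frame(n);print(n,{k:v for k,v in f.items() if k!="pixels"})
    cv2.imwrite(f"pics/{n}0.png",f["pixels"][:,:,::-1]);pickle.dump(f,open(f"{n}0.pkl","wb"))
E
```

```text
pics
{'clock': 0.0, 'qpos': array([-1.22921848,  0.52198924, -0.03630875,  1.5999848 ,  0.02121345,
        1.02110585, -0.1127897 ]), 'qd': array([-0.00084869, -0.00159605, -0.00217641, -0.00069035,  0.00019657,
        0.00072583,  0.00029634]), 'joint_efforts': array([ 1.80299146e-03, -9.27112269e+01,  1.98093005e+00, -3.69923294e+01,
        1.79031532e-02,  8.34442209e-03,  6.70272311e-05]), 'position': array([0.2500653 , 0.57243666, 0.23074969]), 'tool_rot': array([3.14149342e+00, 1.09750128e-03, 1.15900919e+00]), 'force': array([-0.2801788 ,  0.01394241,  0.73156554]), 'moment': array([ 0.01748618, -0.01246194, -0.01058299]), 'grip_width': 0.0857358521178073}
side {'fov_y': 44.86009459941248, 'cx': 318.37559984062966, 'cy': 241.9225451013257, 'origin': array([0.61569592, 1.30619483, 1.03684227]), 'orientation': array([-2.22529757e+00, -2.56566067e-03,  3.08542711e+00])}
top {'fov_y': 52.838100522673514, 'cx': 311.9164939732265, 'cy': 242.54438810431057, 'origin': array([0.18971271, 0.03503139, 1.56818414]), 'orientation': array([-2.91034094, -0.007012  , -1.59854249])}
```

View pics/side0.png

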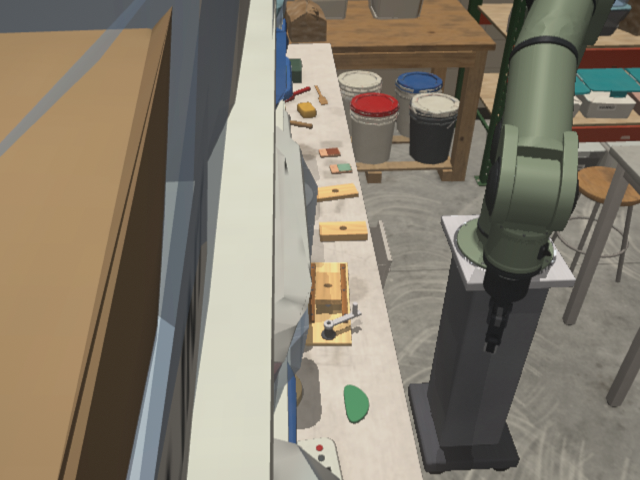

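View pics/top0.png

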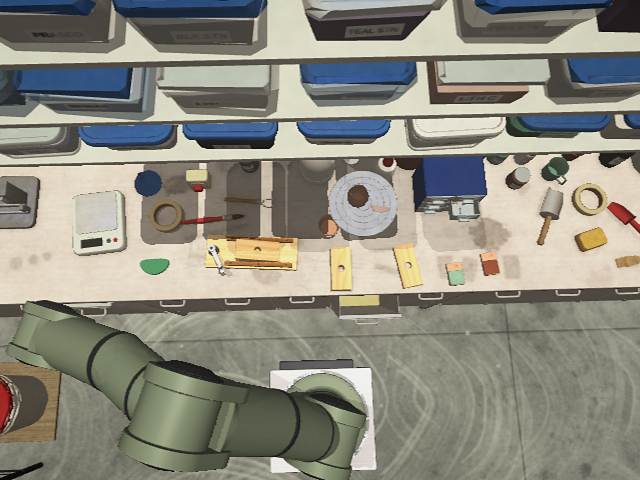

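```bash
cat > h.py <<'E'
import numpy as np,cv2,pickle
from scipy.spatial.transform import Rotation as R
from scipy.optimize import least_squares
def rot(rpy): return R.from_euler('xyz',rpy).as_matrix()
def K(f):
    fl=240/np.tan(np.radians(f['fov_y']/2)); return fl
def ray(f,u,v):
    fl=K(f); d=rot(f['orientation'])@np.array([(u-f['cx'])/fl,(v-f['cy'])/fl,1]); return f['origin'],d
def onz(f,u,v,z):
    o,d=ray(f,u,v); return o+d*(z-o[2])/d[2]
def proj(f,p):
    c=rot(f['orientation']).T@(np.asarray(p)-f['origin']); return np.array([f['cx'],f['cy']])+K(f)*c[:2]/c[2]
def tri(a,ua,b,ub):
    o1,d1=ray(a,*ua);o2,d2=ray(b,*ub)
    A=np.stack([d1,-d2],1);t=np.linalg.lstsq(A,o2-o1,rcond=None)[0]
    p,q=o1+d1*t[0],o2+d2*t[1]; return (p+q)/2,np.linalg.norm(p-q)
def crop(f,u0,v0,u1,v1,s,name):
    cv2.imwrite(name,cv2.resize(f['pixels'][v0:v1,u0:u1,::-1],None,fx=s,fy=s,interpolation=cv2.INTER_CUBIC))
def load(n): return pickle.load(open(n+'.pkl','rb'))
def snap(n,tag):
    from workcell import bot
    f=bot.grab_frame(n); pickle.dump(f,open(f'{n}{tag}.pkl','wb')); return f
E
python3 - <<'E'
from h import *
t=load('top0');s=load('side0')
crop(t,195,225,335,300,5.7,'pics/t_a.png') if 0 else crop(t,195,225,330,300,5.9,'pics/t_a.png')
crop(t,320,235,450,300,6,'pics/t_b.png')
crop(s,295,250,375,350,6,'pics/s_a.png')
crop(s,295,170,385,250,6.5,'pics/s_b.png')
E
```

```text
(no output)
```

View pics/t_a.png

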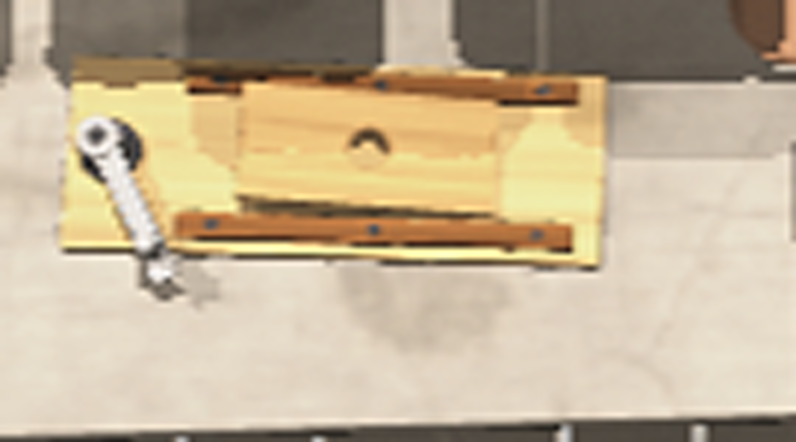

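View pics/t_b.png

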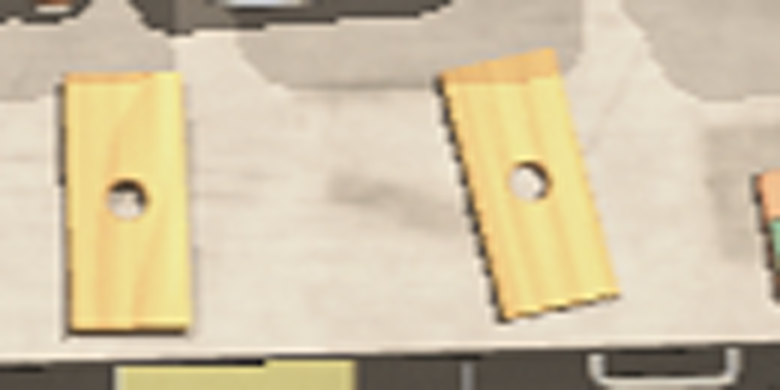

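View pics/s_a.png

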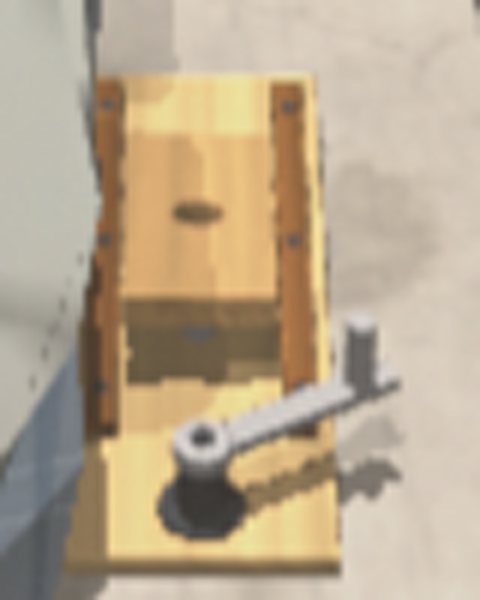

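View pics/s_b.png

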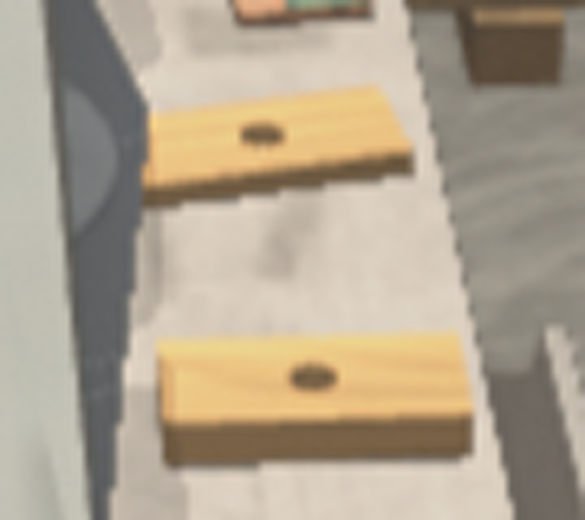

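```bash
cat > fit.py <<'E'
from h import *
def c2(u0,v0,s,p): return np.array([u0+(p[0]+.5)/s-.5, v0+(p[1]+.5)/s-.5])
def fit(obs,x0,zfree=False):
    # obs: list of (frame, local pt, uv); pose x,y,yaw(,dz)
    def pt(p,l):
        c,s=np.cos(p[2]),np.sin(p[2]); z=l[2]+(p[3] if zfree else 0)
        return np.array([p[0]+c*l[0]-s*l[1],p[1]+s*l[0]+c*l[1],z])
    fun=lambda p:np.concatenate([proj(f,pt(p,l))-uv for f,l,uv in obs])
    r=least_squares(fun,x0,x_scale=[.1,.1,1]+([.1] if zfree else []),loss='soft_l1')
    return r.x,fun(r.x).reshape(-1,2),pt
E
cat > m1.py <<'E'
from fit import *
t=load('top0');s=load('side0')
T=lambda *p:c2(195,225,5.9,p); S=lambda *p:c2(295,250,6,p)
TB=lambda *p:c2(320,235,6,p); SB=lambda *p:c2(295,170,6.5,p)
J=[(t,(-.15,-.055,.012),T(606,77)),(t,(-.15,.055,.012),T(601,263)),(t,(.15,.055,.012),T(61,248)),(t,(.15,-.055,.012),T(75,58)),
(t,(-.135,.034,.021),T(573,226)),(t,(-.135,-.034,.021),T(578,104)),(t,(.085,.034,.021),T(177,212)),
]
JS=[(s,(-.15,.055,.012),S(316,76)),(s,(.15,.055,.012),S(340,558)),(s,(-.135,.034,.021),S(273,83)),(s,(-.135,.048,.021),S(301,83)),(s,(-.135,-.034,.021),S(122,83)),(s,(.15,-.055,.012),S(68,556))]
for nm,o in(('top',J),('side',JS),('both',J+JS)):
    p,r,pt=fit(o,[.6,.3,1.57]);print(nm,p.round(4));print(r.round(1).tolist())
    for l in ((.02,0,.034),(.125,0,.05)): print('  pt',pt(p,l).round(4), proj(t,pt(p,l)).round(1),proj(s,pt(p,l)).round(1))
# heights of loose plates: triangulate hole centres & corners
for nm,a,b in (('left hole',TB(127,198),SB(312,377)),('right hole',TB(529,181),SB(262,134)),('left near R', TB(188,328),SB(463,336) ),('left near L',TB(70,329),SB(471,413)),('right nearL',TB(503,320),SB(412,153)),('right nearR',TB(620,295),SB(378,87))):
    print(nm,*tri(t,a,s,b))
E
python3 m1.py
```

```text
top [0.5296 0.2139 1.5132]
[[0.3, -0.7], [-0.1, 0.5], [-0.4, 0.2], [-0.1, -0.2], [0.2, -0.2], [0.2, 0.2], [-0.2, 0.1]]
  pt [0.5308 0.2338 0.034 ] [244.5 250.2] [327.1 297.9]
  pt [0.5368 0.3386 0.05  ] [211.2 248.1] [327.7 323.4]
side [0.5273 0.2154 1.5117]
[[-0.0, -0.1], [0.6, 0.4], [-0.2, -0.4], [0.2, -0.3], [0.1, -0.5], [-0.7, 0.5]]
  pt [0.5284 0.2354 0.034 ] [244.  250.9] [328.1 298.3]
  pt [0.5346 0.3402 0.05  ] [210.7 248.8] [328.6 323.9]
both [0.5283 0.2144 1.5111]
[[0.2, -0.2], [-0.3, 1.0], [-0.6, 0.6], [-0.2, 0.1], [0.0, 0.3], [0.0, 0.7], [-0.4, 0.5], [-0.4, -0.3], [0.1, 0.1], [-0.6, -0.6], [-0.2, -0.6], [-0.2, -0.7], [-1.1, 0.2]]
  pt [0.5294 0.2344 0.034 ] [244.3 250.6] [327.7 298. ]
  pt [0.5357 0.3392 0.05  ] [211.  248.5] [328.2 323.6]
left hole [ 0.46523499 -0.07664298  0.02508082] 0.003138886228499337
right hole [ 0.47046767 -0.29680007  0.01601628] 0.0031085087035468166
left near R [ 0.39326962 -0.10621235  0.02438586] 0.00449796694485168
left near L [ 0.39577713 -0.04338374  0.02632103] 0.001189398088238434
right nearL [ 0.3959553  -0.27782245  0.01407274] 0.0013409877009277252
right nearR [ 0.40711797 -0.34201761  0.01362067] 0.002922397337328897
```

```bash
cat > m2.py <<'E'
from m1 import *
print('-----')
P=[(t,(-.07,-.032,.014),TB(442,76)),]
# local: x toward far (+X world), y left
def corners(h): return dict(FL=(.07,.032,h),FR=(.07,-.032,h),NL=(-.07,.032,h),NR=(-.07,-.032,h),C=(0,0,h))
h=corners(.014)
tt=[(t,h[k],TB(*v)) for k,v in dict(FL=(440,76),FR=(554,49),NL=(503,320),NR=(620,295),C=(529,181)).items()]
ss=[(s,h[k],SB(*v)) for k,v in dict(NL=(412,153),NR=(378,87),C=(262,134)).items()]
for nm,o in(('top',tt),('side',ss),('both',tt+ss)):
    p,r,_=fit(o,[.47,-.3,.2]);print('thin',nm,p.round(4),r.round(1).tolist())
# shelf edges
def plane(f,u1,u2):
    o,a=ray(f,*u1);_,b=ray(f,*u2);n=np.cross(a,b);return n/np.linalg.norm(n),o
ns,os_=plane(s,(273,20),(275,460))
for rows in ((155,163),(120,130),(55,68),(165,152)):
    nt,ot=plane(t,(20,rows[1]),(600,rows[0]))
    A=np.array([ns[[0,2]],nt[[0,2]]]);
    for y in (.2,): 
        b=np.array([ns@os_-ns[1]*y,nt@ot-nt[1]*y]);print('shelf x,z',np.linalg.solve(A,b))
print('bench front',onz(t,300,292,0),onz(t,300,163,0))
# gauge
print('peg top approx', tri(t,T(158,262),s,S(361,322)))
print('pivot top', tri(t,T(98,133),s,S(202,437)))
E
python3 m2.py | sed -n '/-----/,$p'
python3 - <<'E'
from h import *
t=load('top0');s=load('side0')
crop(t,200,235,250,280,14,'pics/t_c.png')
E
```

```text
-----
thin top [ 0.4712 -0.2976  0.1845] [[0.1, -0.5], [-0.2, 0.0], [0.3, 0.0], [-0.1, 0.1], [-0.0, 0.4]]
thin side [ 0.4694 -0.2983  0.1613] [[0.0, -0.1], [0.1, -0.1], [-0.2, 0.1]]
thin both [ 0.4704 -0.2975  0.1804] [[0.1, -0.4], [-0.1, 0.3], [0.2, 0.2], [-0.2, 0.4], [-0.0, 0.6], [-0.2, -0.2], [-0.5, -0.1], [-0.5, 0.3]]
shelf x,z [0.64497439 0.502482  ]
shelf x,z [0.63752022 0.68791892]
shelf x,z [0.62852697 0.91164358]
shelf x,z [0.6441157  0.52384368]
bench front [0.39416776 0.05717321 0.        ] [0.84298167 0.04725585 0.        ]
peg top approx (array([0.46649473, 0.30002003, 0.07405948]), np.float64(0.006277784428046273))
pivot top (array([0.53730596, 0.33841702, 0.05390943]), np.float64(0.003776703496226508))
```

View pics/t_c.png

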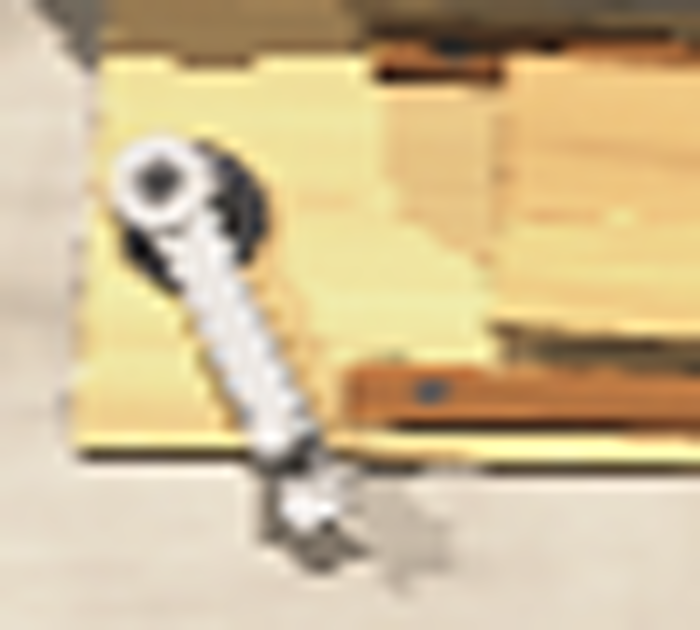

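```bash
cat > m3.py <<'E'
from m1 import *
print('-----')
print(onz(t,221.7,270.5,.083),onz(s,*S(361,322),.083), tri(t,(221.7,270.5),s,S(361,322)))
p,_,pt=fit(J+JS,[.6,.3,1.57])
for q in (50,55,60,65,70):
    a=np.radians(q);w=pt(p,(.125-.072*np.cos(a),.072*np.sin(a),.083));print(q,w,proj(t,w),proj(s,w))
# first plate: rear top edge and hole
print('rear edge top-view', [onz(t,*T(*u),.026) for u in((500,103),(496,214))],'hole',onz(t,*T(369,142),.036))
print('rear side', [onz(s,*S(*u),.026) for u in((126,133),(272,133))])
c,sn=np.cos(p[2]),np.sin(p[2])
def loc(w): d=np.array(w[:2])-p[:2]; return (c*d[0]+sn*d[1],-sn*d[0]+c*d[1])
for u in((500,103),(496,214)):print(loc(onz(t,*T(*u),.026)))
for u in((126,133),(272,133)):print(loc(onz(s,*S(*u),.026)))
E
python3 m3.py | sed -n '/-----/,$p'
```

```text
-----
[0.45698799 0.29806515 0.083     ] [0.47079393 0.30813068 0.083     ] (array([0.46415569, 0.29874679, 0.07204638]), np.float64(0.010603702570118166))
50 [0.47789387 0.29629682 0.083     ] [222.36808883 263.88055688] [351.26245077 299.92972814]
55 [0.47437414 0.30149921 0.083     ] [220.68077372 265.03294045] [352.95682745 301.37785876]
60 [0.47132123 0.30698857 0.083     ] [218.90172388 266.04172691] [354.47772257 302.92519155]
65 [0.46875835 0.31272312 0.083     ] [217.04472356 266.8988003 ] [355.81268998 304.56158947]
70 [0.46670503 0.31865921 0.083     ] [215.1242238  267.59724385] [356.95030691 306.27611399]
rear edge top-view [array([0.55688937, 0.12091733, 0.026     ]), array([0.49412923, 0.12389071, 0.026     ])] hole [0.53433687 0.19265147 0.036     ]
rear side [array([0.5539827, 0.121624 , 0.026    ]), array([0.48892659, 0.12508531, 0.026     ])]
(np.float64(-0.09163650555531354), np.float64(-0.0341597277569067))
(np.float64(-0.09241157892241332), np.float64(0.028666026723566527))
(np.float64(-0.09110444636204879), np.float64(-0.03121608276320529))
(np.float64(-0.09152940522300121), np.float64(0.03393065240090394))
```

```bash
cat > go.py <<'E'
from h import *
JP=np.array([.5283,.2144,1.5111])
def jw(x,y,z): # jig mm -> world
    c,s=np.cos(JP[2]),np.sin(JP[2]);return np.array([JP[0]+(c*x-s*y)/1e3,JP[1]+(s*x+c*y)/1e3,z])
def inc(*targets):
    from workcell import bot
    o=bot.observe();R0=rot(o['tool_rot']);p0=o['position']
    print('at',o['clock'],p0.round(4),o['tool_rot'].round(3),'F',o['force'].round(1),'w',round(o['grip_width'],4))
    for p,yaw in targets:
        Rt=rot([np.pi,0,yaw]);d=R0.T@(np.asarray(p)-p0)*100;w=np.degrees(R.from_matrix(R0.T@Rt).as_rotvec())
        print(np.round(p,4),'-> xyz',d.round(2),'w',w.round(1))
E
python3 -c "
from go import *
inc((jw(-122,0,.15),-.06),(jw(-122,0,.017),-.06))"
```

```text
at 0.1 [0.2501 0.5725 0.2308] [3.142e+00 1.000e-03 1.159e+00] F [-0.1 -0.  -0.5] w 0.0853
[0.521  0.0926 0.15  ] -> xyz [-33.12  44.04   8.12] w [ 0.   0.  69.8]
[0.521  0.0926 0.017 ] -> xyz [-33.1   44.03  21.42] w [ 0.   0.  69.8]
```

Call:
jog_arm([
  {"x": -33.1, "y": 44.0, "z": 8.1, "wz": 69.8, "claw": 15},
  {"x": -33.1, "y": 44.0, "z": 8.1, "wz": 69.8, "claw": 15},
  {"x": -33.1, "y": 44.0, "z": 8.1, "wz": 69.8, "claw": 15},
  {"x": -33.1, "y": 44.0, "z": 8.1, "wz": 69.8, "claw": 15},
  {"x": -33.1, "y": 44.0, "z": 8.1, "wz": 69.8, "claw": 15},
  {"x": -33.1, "y": 44.0, "z": 8.1, "wz": 69.8, "claw": 15},
  {"x": -33.1, "y": 44.0, "z": 8.1, "wz": 69.8, "claw": 15},
  {"x": -33.1, "y": 44.0, "z": 8.1, "wz": 69.8, "claw": 15},
  {"x": -33.1, "y": 44.0, "z": 8.1, "wz": 69.8, "claw": 15},
  {"x": -33.1, "y": 44.0, "z": 8.1, "wz": 69.8, "claw": 15},
])

```text
schema error: expected keys wx, wy, wz, x, y, z, claw
```

```bash
python3 -c "
from go import *
inc((jw(-122,0,.10),-.06),(jw(-122,0,.017),-.06))
f=snap('side',1);crop(f,260,170,420,330,4,'pics/s1.png')"
```

```text
at 0.1 [0.2501 0.5725 0.2308] [3.142e+00 1.000e-03 1.159e+00] F [-0.1 -0.  -0.5] w 0.0853
[0.521  0.0926 0.1   ] -> xyz [-33.11  44.04  13.12] w [ 0.   0.  69.8]
[0.521  0.0926 0.017 ] -> xyz [-33.1   44.03  21.42] w [ 0.   0.  69.8]
```

View pics/s1.png

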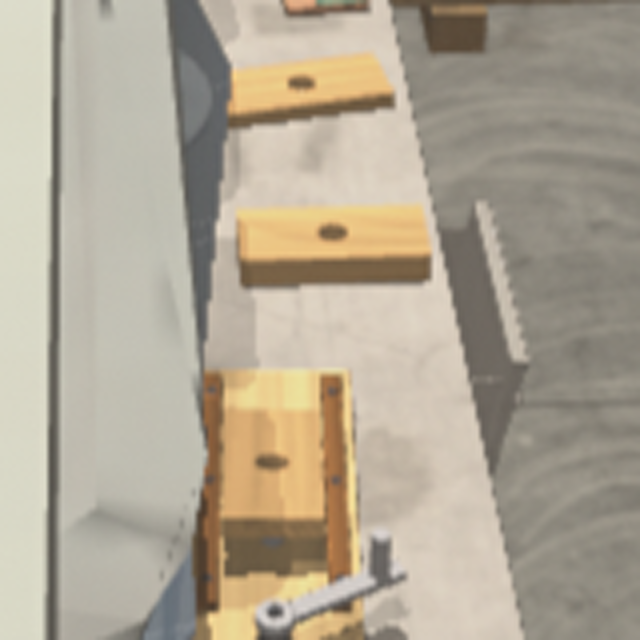

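The arm did not move, because every row needs all seven keys. The picture shows the scene as before.

Call:
jog_arm([
  {"x": -33.1, "y": 44.0, "z": 8.1, "wx": 0, "wy": 0, "wz": 69.8, "claw": 15},
  {"x": -33.1, "y": 44.0, "z": 8.1, "wx": 0, "wy": 0, "wz": 69.8, "claw": 15},
  {"x": -33.1, "y": 44.0, "z": 8.1, "wx": 0, "wy": 0, "wz": 69.8, "claw": 15},
  {"x": -33.1, "y": 44.0, "z": 8.1, "wx": 0, "wy": 0, "wz": 69.8, "claw": 15},
  {"x": -33.1, "y": 44.0, "z": 8.1, "wx": 0, "wy": 0, "wz": 69.8, "claw": 15},
  {"x": -33.1, "y": 44.0, "z": 8.1, "wx": 0, "wy": 0, "wz": 69.8, "claw": 15},
  {"x": -33.1, "y": 44.0, "z": 8.1, "wx": 0, "wy": 0, "wz": 69.8, "claw": 15},
  {"x": -33.1, "y": 44.0, "z": 8.1, "wx": 0, "wy": 0, "wz": 69.8, "claw": 15},
  {"x": -33.1, "y": 44.0, "z": 8.1, "wx": 0, "wy": 0, "wz": 69.8, "claw": 15},
  {"x": -33.1, "y": 44.0, "z": 8.1, "wx": 0, "wy": 0, "wz": 69.8, "claw": 15},
])

```text
clock: 1.4
position: [0.5219, 0.0884, 0.1496]
tool_rot: [3.139, 0.0, -0.066]
force: [-0.3, 0.9, -0.2]
grip_width: 0.0129
```

```bash
python3 -c "
from go import *
inc((jw(-122,0,.10),-.06),(jw(-122,0,.017),-.06))
f=snap('side',2);crop(f,220,130,420,330,3,'pics/s2.png')
f=snap('top',2);crop(f,180,160,340,290,5,'pics/t2.png')"
```

```text
at 1.4 [0.5219 0.0884 0.1496] [ 3.139  0.    -0.066] F [-0.3  0.9 -0.2] w 0.0129
[0.521  0.0926 0.1   ] -> xyz [-0.12 -0.43  4.96] w [ 0.1  0.  -0.3]
[0.521  0.0926 0.017 ] -> xyz [-0.12 -0.45 13.26] w [ 0.1  0.  -0.3]
```

View pics/s2.png

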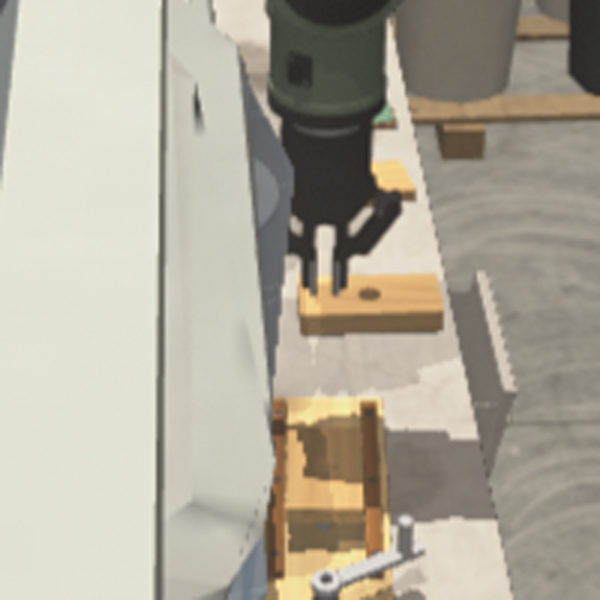

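View pics/t2.png

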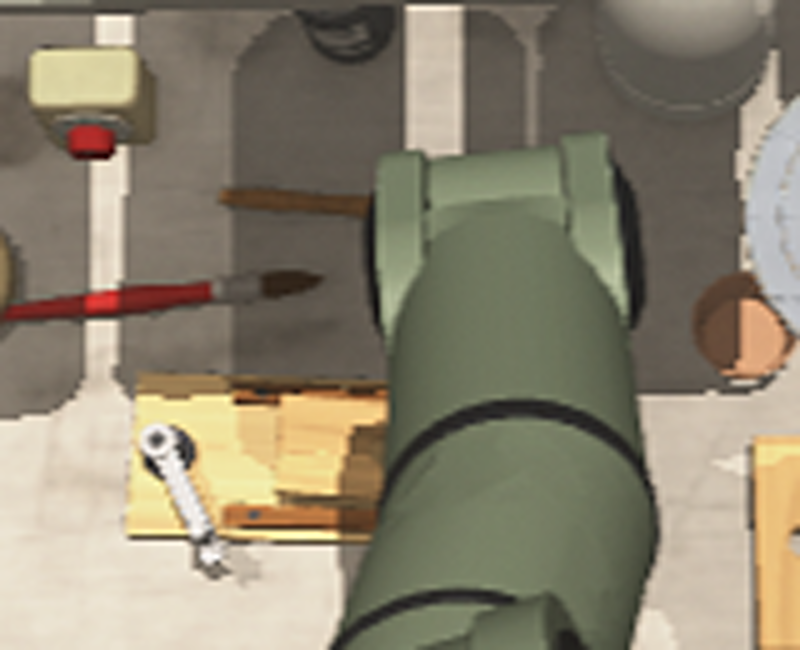

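```bash
python3 -c "
from go import *
f=load('side2');print(proj(f,[.5219,.0884,.1496]), [proj(f,[.5219+a,.0884,.1496]) for a in(-.01,.01)])
crop(f,305,205,345,240,16,'pics/s3.png')"
```

```text
[327.24141715 226.72533482] [array([331.08457133, 226.60616916]), array([323.39591427, 226.84457332])]
```

View pics/s3.png

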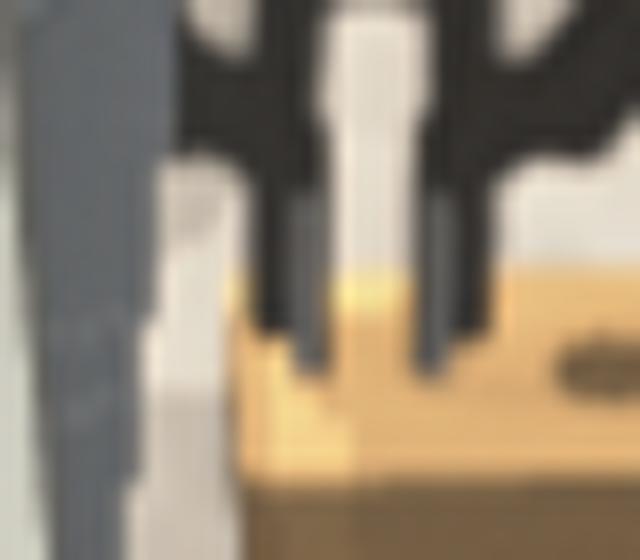

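Call:
jog_arm([
  {"x": -0.1, "y": -0.45, "z": 6, "wx": 0.1, "wy": 0, "wz": -0.3, "claw": 15},
  {"x": -0.1, "y": -0.45, "z": 10, "wx": 0.1, "wy": 0, "wz": -0.3, "claw": 15},
  {"x": -0.1, "y": -0.45, "z": 13.2, "wx": 0.1, "wy": 0, "wz": -0.3, "claw": 15},
  {"x": -0.1, "y": -0.45, "z": 13.2, "wx": 0.1, "wy": 0, "wz": -0.3, "claw": 15},
])

```text
clock: 2.0
position: [0.5182, 0.0982, 0.0165]
tool_rot: [-3.141, 0.004, -0.053]
force: [-0.6, 0.1, 1.0]
grip_width: 0.0127
```

```bash
python3 -c "
from go import *
inc((jw(-102,0,.017),-.06),(jw(-70,0,.017),-.06),(jw(-61,0,.017),-.06))
f=snap('side',4);crop(f,260,200,380,330,5,'pics/s4.png')"
```

```text
at 2.0 [0.5182 0.0982 0.0165] [-3.141  0.004 -0.053] F [-0.6  0.1  1. ] w 0.0127
[0.5222 0.1126 0.017 ] -> xyz [ 0.33 -1.45 -0.05] w [-0.   0.3  0.4]
[0.5241 0.1445 0.017 ] -> xyz [ 0.35 -4.65 -0.05] w [-0.   0.3  0.4]
[0.5247 0.1535 0.017 ] -> xyz [ 0.36 -5.55 -0.05] w [-0.   0.3  0.4]
```

View pics/s4.png

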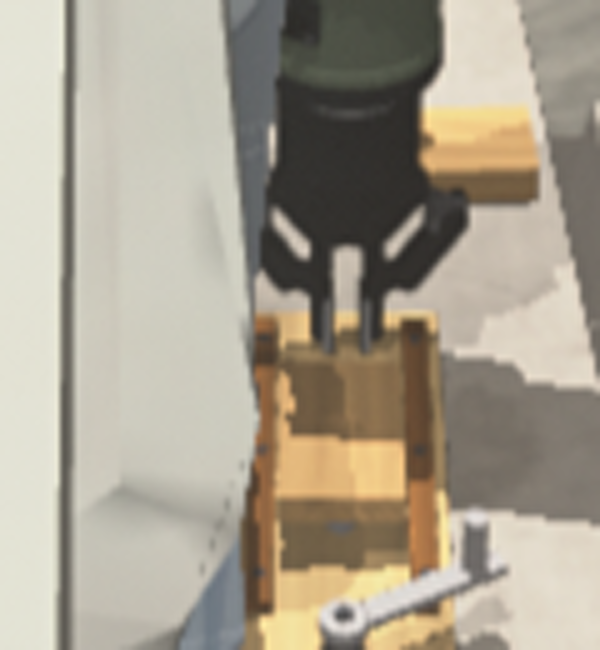

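```bash
sed -i 's/JP=.*/JP=np.array([.5297,.2144,1.5125])/' go.py; python3 -c "
from go import *
inc((jw(-102,0,.017),-.06),(jw(-70,0,.017),-.06),(jw(-61,0,.017),-.06))"
```

```text
at 2.05 [0.5191 0.0981 0.0179] [-3.141e+00  2.000e-03 -5.400e-02] F [ 0.3 -0.2  0.5] w 0.0126
[0.5238 0.1126 0.017 ] -> xyz [ 0.38 -1.47  0.09] w [-0.   0.1  0.4]
[0.5256 0.1445 0.017 ] -> xyz [ 0.4  -4.67  0.1 ] w [-0.   0.1  0.4]
[0.5261 0.1535 0.017 ] -> xyz [ 0.4  -5.57  0.1 ] w [-0.   0.1  0.4]
```

Call:
jog_arm([
  {"x": 0.4, "y": -1.0, "z": 0.1, "wx": 0, "wy": 0, "wz": 0.4, "claw": 15},
  {"x": 0.4, "y": -1.5, "z": 0.1, "wx": 0, "wy": 0, "wz": 0.4, "claw": 15},
  {"x": 0.4, "y": -2.0, "z": 0.1, "wx": 0, "wy": 0, "wz": 0.4, "claw": 15},
  {"x": 0.4, "y": -2.5, "z": 0.1, "wx": 0, "wy": 0, "wz": 0.4, "claw": 15},
  {"x": 0.4, "y": -3.0, "z": 0.1, "wx": 0, "wy": 0, "wz": 0.4, "claw": 15},
  {"x": 0.4, "y": -3.5, "z": 0.1, "wx": 0, "wy": 0, "wz": 0.4, "claw": 15},
  {"x": 0.4, "y": -4.0, "z": 0.1, "wx": 0, "wy": 0, "wz": 0.4, "claw": 15},
  {"x": 0.4, "y": -4.5, "z": 0.1, "wx": 0, "wy": 0, "wz": 0.4, "claw": 15},
])

```text
clock: 3.05
position: [0.5256, 0.1432, 0.0169]
tool_rot: [-3.141, 0.002, -0.061]
force: [0.2, -1.0, 0.6]
grip_width: 0.0129
```

```bash
python3 -c "
from go import *
inc((jw(-61,0,.017),-.06),(jw(-59,0,.017),-.06))
f=snap('side',5);crop(f,280,230,380,340,6,'pics/s5.png')"
```

```text
at 3.05 [0.5256 0.1432 0.0169] [-3.141e+00  2.000e-03 -6.100e-02] F [ 0.2 -1.   0.6] w 0.0129
[0.5261 0.1535 0.017 ] -> xyz [-0.01 -1.03 -0.01] w [-0.   0.1 -0. ]
[0.5263 0.1555 0.017 ] -> xyz [-0.01 -1.23 -0.  ] w [-0.   0.1 -0. ]
```

View pics/s5.png

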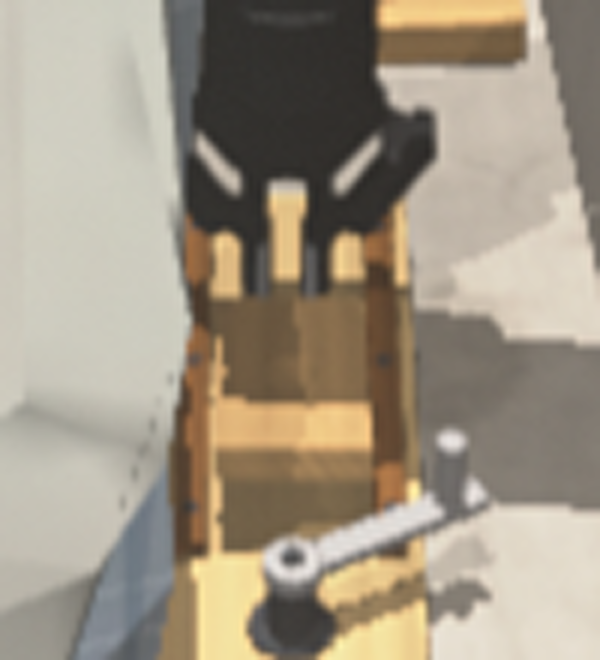

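The plate is now in contact with the fingers and still tilted, with its front edge at about crop row 450. I'll keep pushing gently.

Call:
jog_arm([
  {"x": 0, "y": -0.3, "z": 0, "wx": 0, "wy": 0, "wz": 0, "claw": 15},
  {"x": 0, "y": -0.6, "z": 0, "wx": 0, "wy": 0, "wz": 0, "claw": 15},
  {"x": 0, "y": -0.9, "z": 0, "wx": 0, "wy": 0, "wz": 0, "claw": 15},
  {"x": 0, "y": -1.05, "z": 0, "wx": 0, "wy": 0, "wz": 0, "claw": 15},
  {"x": 0, "y": -1.05, "z": 0, "wx": 0, "wy": 0, "wz": 0, "claw": 15},
])

```text
clock: 3.72
position: [0.5262, 0.1546, 0.0169]
tool_rot: [-3.14, 0.002, -0.06]
force: [-0.1, -0.5, 0.3]
grip_width: 0.0131
```

```bash
python3 -c "
from go import *
inc((jw(-61,0,.017),-.06),(jw(-59,0,.017),-.06))
f=snap('side',6);crop(f,280,230,380,340,6,'pics/s6.png')"
```

```text
at 3.725 [0.5262 0.1546 0.0169] [-3.14e+00  2.00e-03 -6.00e-02] F [-0.1 -0.5  0.3] w 0.0131
[0.5261 0.1535 0.017 ] -> xyz [ 0.    0.11 -0.01] w [-0.1  0.1  0. ]
[0.5263 0.1555 0.017 ] -> xyz [ 0.   -0.09 -0.01] w [-0.1  0.1  0. ]
```

View pics/s6.png

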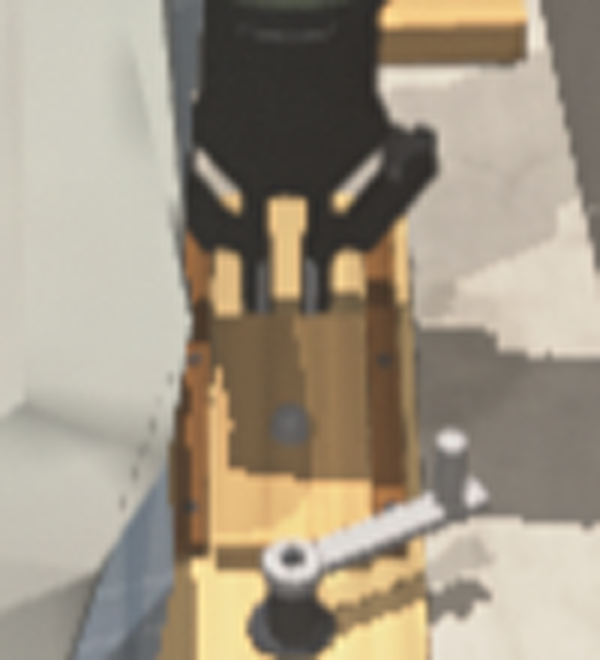

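The plate has dropped flat, and the pin nose shows through its hole at crop (290,425). Next I back off and rise.

Call:
jog_arm([
  {"x": 0, "y": 1.0, "z": 0, "wx": 0, "wy": 0, "wz": 0, "claw": 15},
  {"x": 0, "y": 1.5, "z": -5, "wx": 0, "wy": 0, "wz": 0, "claw": 15},
  {"x": 0, "y": 1.5, "z": -11, "wx": 0, "wy": 0, "wz": 0, "claw": 100},
])

```text
clock: 4.15
position: [0.5249, 0.1377, 0.1275]
tool_rot: [3.141, 0.004, -0.061]
force: [0.9, 0.5, 0.1]
grip_width: 0.0297
```

```bash
python3 -c "
from go import *
inc(([.4714,-.2976,.10],.182-np.pi/2))"
```

```text
at 4.15 [0.5249 0.1377 0.1275] [ 3.141  0.004 -0.061] F [0.9 0.5 0.1] w 0.0297
[ 0.4714 -0.2976  0.1   ] -> xyz [-2.65 43.77  2.77] w [ 0.2  0.2 76. ]
```

Call:
jog_arm([
  {"x": -2.65, "y": 43.8, "z": 2.8, "wx": 0.2, "wy": 0.2, "wz": 76, "claw": 100},
  {"x": -2.65, "y": 43.8, "z": 2.8, "wx": 0.2, "wy": 0.2, "wz": 76, "claw": 100},
  {"x": -2.65, "y": 43.8, "z": 2.8, "wx": 0.2, "wy": 0.2, "wz": 76, "claw": 100},
  {"x": -2.65, "y": 43.8, "z": 2.8, "wx": 0.2, "wy": 0.2, "wz": 76, "claw": 100},
  {"x": -2.65, "y": 43.8, "z": 2.8, "wx": 0.2, "wy": 0.2, "wz": 76, "claw": 100},
  {"x": -2.65, "y": 43.8, "z": 2.8, "wx": 0.2, "wy": 0.2, "wz": 76, "claw": 100},
  {"x": -2.65, "y": 43.8, "z": 2.8, "wx": 0.2, "wy": 0.2, "wz": 76, "claw": 100},
  {"x": -2.65, "y": 43.8, "z": 2.8, "wx": 0.2, "wy": 0.2, "wz": 76, "claw": 100},
  {"x": -2.65, "y": 43.8, "z": 2.8, "wx": 0.2, "wy": 0.2, "wz": 76, "claw": 100},
])

```text
clock: 5.28
position: [0.4708, -0.2981, 0.0995]
tool_rot: [3.142, 0.001, -1.388]
force: [0.1, 0.7, -0.5]
grip_width: 0.0855
```

```bash
python3 -c "
from go import *
inc(([.4714,-.2976,.03],.182-np.pi/2),([.4714,-.2976,.002],.182-np.pi/2))
f=snap('side',7);crop(f,290,130,390,230,6,'pics/s7.png')
f=snap('top',7);crop(f,200,220,430,310,3.4,'pics/t7.png')"
```

```text
at 5.275 [ 0.4708 -0.2981  0.0995] [ 3.142e+00  1.000e-03 -1.388e+00] F [ 0.1  0.7 -0.5] w 0.0855
[ 0.4714 -0.2976  0.03  ] -> xyz [-0.03 -0.07  6.95] w [0. 0. 0.]
[ 0.4714 -0.2976  0.002 ] -> xyz [-0.03 -0.07  9.75] w [0. 0. 0.]
```

View pics/s7.png

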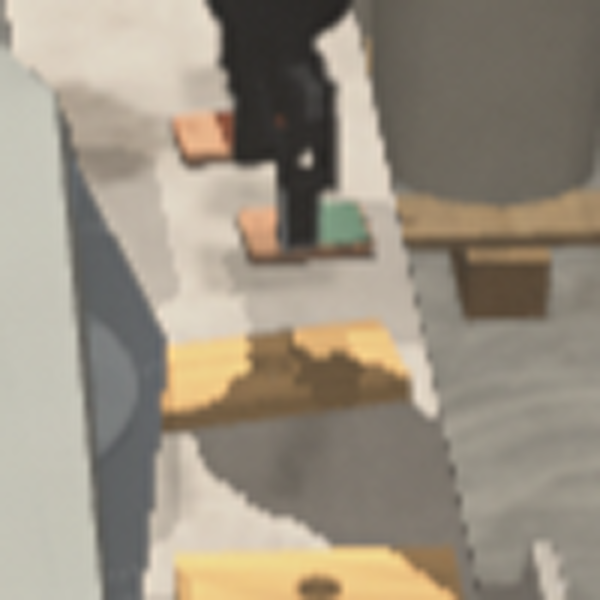

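View pics/t7.png

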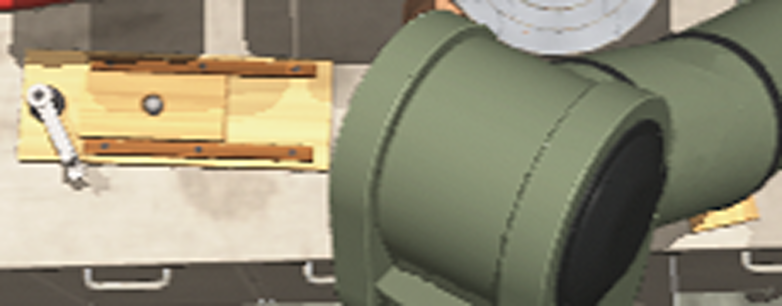

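The top view confirms the first plate is flat and pinned, with the pin at crop (153,104). Now I descend to grasp.

Call:
jog_arm([
  {"x": 0, "y": -0.05, "z": 5, "wx": 0, "wy": 0, "wz": 0, "claw": 100},
  {"x": 0, "y": -0.05, "z": 8, "wx": 0, "wy": 0, "wz": 0, "claw": 100},
  {"x": 0, "y": -0.05, "z": 9.5, "wx": 0, "wy": 0, "wz": 0, "claw": 100},
  {"x": 0, "y": -0.05, "z": 10.1, "wx": 0, "wy": 0, "wz": 0, "claw": 100},
  {"x": 0, "y": -0.05, "z": 10.1, "wx": 0, "wy": 0, "wz": 0, "claw": 100},
])

```text
clock: 6.0
position: [0.4725, -0.2965, -0.0008]
tool_rot: [-3.141, 0.001, -1.385]
force: [-0.5, 0.5, -0.5]
grip_width: 0.0854
```

```bash
python3 -c "
from go import *
inc(([.4714,-.2976,-.002],.182-np.pi/2))
f=snap('side',8);crop(f,290,130,390,230,6,'pics/s8.png')"
```

```text
at 6.0 [ 0.4725 -0.2965 -0.0008] [-3.141e+00  1.000e-03 -1.385e+00] F [-0.5  0.5 -0.5] w 0.0854
[ 0.4714 -0.2976 -0.002 ] -> xyz [0.09 0.13 0.12] w [-0.1  0.   0.2]
```

View pics/s8.png

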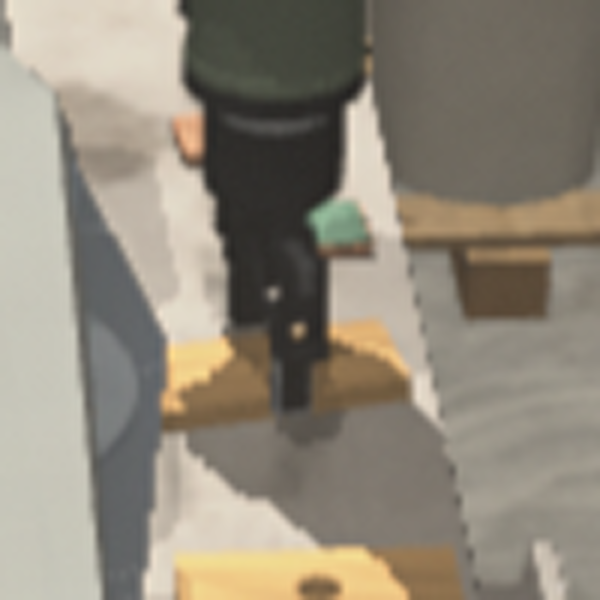

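The near fingertip hangs just above the bench beside the plate, at crop (293,408). I go 4 mm lower and close.

Call:
jog_arm([
  {"x": 0.05, "y": 0.1, "z": 0.3, "wx": 0, "wy": 0, "wz": 0.2, "claw": 100},
  {"x": 0.05, "y": 0.1, "z": 0.4, "wx": 0, "wy": 0, "wz": 0.2, "claw": 68},
  {"x": 0.05, "y": 0.1, "z": 0.4, "wx": 0, "wy": 0, "wz": 0.2, "claw": 60},
  {"x": 0.05, "y": 0.1, "z": 0.4, "wx": 0, "wy": 0, "wz": 0.2, "claw": 60},
  {"x": 0.05, "y": 0.1, "z": 0.4, "wx": 0, "wy": 0, "wz": 0.2, "claw": 60},
  {"x": 0.05, "y": 0.1, "z": 0.4, "wx": 0, "wy": 0, "wz": 0.2, "claw": 60},
], squeeze=40)

```text
clock: 6.8
position: [0.4718, -0.2973, -0.0042]
tool_rot: [-3.14, 0.0, -1.389]
force: [-0.7, 1.0, 4.8]
grip_width: 0.063
```

```bash
python3 -c "
from go import *
inc(([.4714,-.2976,-.002],.182-np.pi/2))
f=snap('side',9);crop(f,290,130,390,230,6,'pics/s9.png')"
```

```text
at 6.8 [ 0.4718 -0.2973 -0.0042] [-3.14   0.    -1.389] F [-0.7  1.   4.8] w 0.063
[ 0.4714 -0.2976 -0.002 ] -> xyz [ 0.02  0.04 -0.22] w [-0.1  0.   0. ]
```

View pics/s9.png

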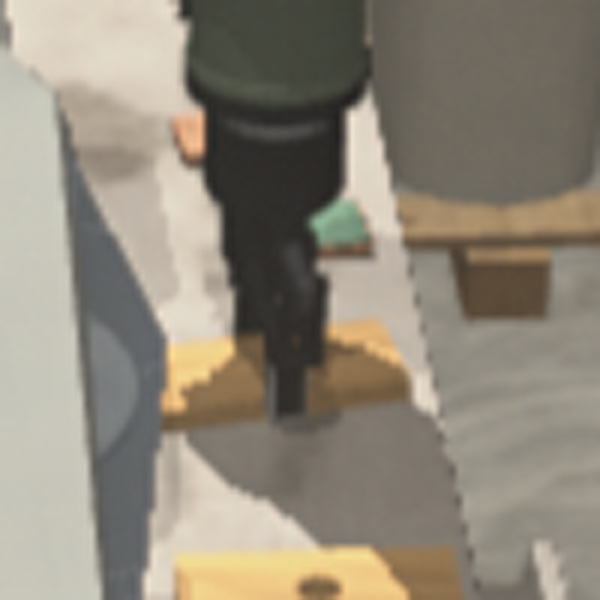

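The plate is gripped at 63 mm opening, with the tips touching the bench lightly (about 5 N). Lifting.

Call:
jog_arm([
  {"x": 0, "y": 0, "z": -2, "wx": 0, "wy": 0, "wz": 0, "claw": 60},
  {"x": 0, "y": 0, "z": -5, "wx": 0, "wy": 0, "wz": 0, "claw": 60},
  {"x": 0, "y": 0, "z": -9, "wx": 0, "wy": 0, "wz": 0, "claw": 60},
  {"x": 0, "y": 0, "z": -12, "wx": 0, "wy": 0, "wz": 0, "claw": 60},
  {"x": 0, "y": 0, "z": -12, "wx": 0, "wy": 0, "wz": 0, "claw": 60},
], squeeze=50)

```text
clock: 7.48
position: [0.4725, -0.2979, 0.1187]
tool_rot: [-3.137, -0.002, -1.389]
force: [0.9, 0.1, -1.7]
grip_width: 0.0628
```

```bash
python3 -c "
from go import *
inc((jw(20,0,.12),-.058),)
f=snap('side',10);crop(f,290,110,390,210,6,'pics/s10.png')
f=snap('top',10);crop(f,200,220,300,300,8,'pics/t10.png')"
```

```text
at 7.475 [ 0.4725 -0.2979  0.1187] [-3.137e+00 -2.000e-03 -1.389e+00] F [ 0.9  0.1 -1.7] w 0.0628
[0.5309 0.2344 0.12  ] -> xyz [-51.3  -15.37  -0.14] w [ -0.2  -0.3 -76.3]
```

View pics/s10.png

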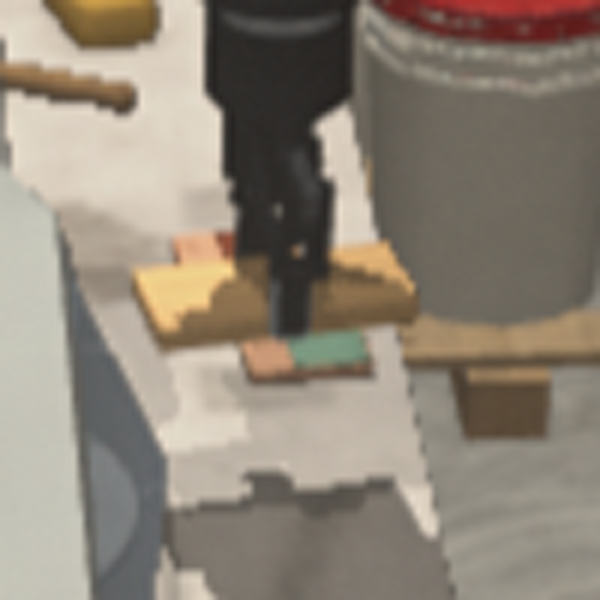

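View pics/t10.png

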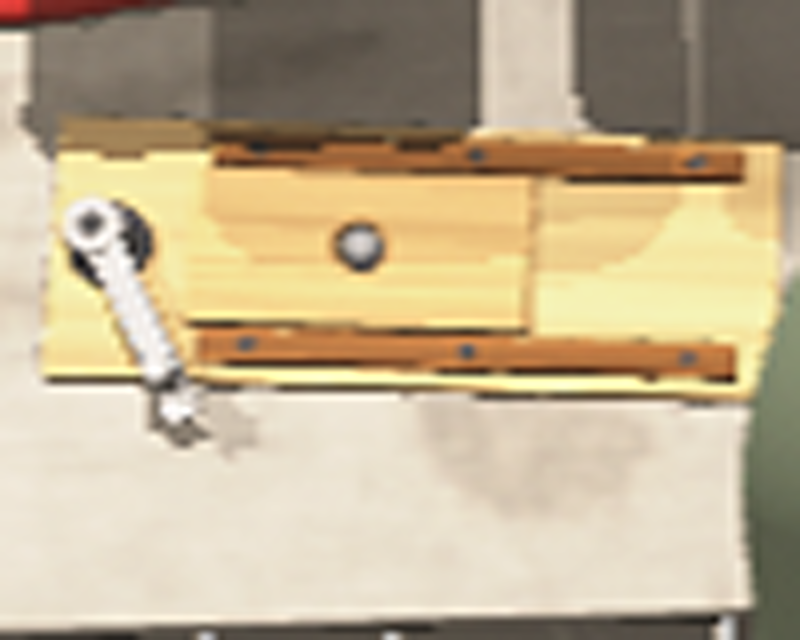

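Call:
jog_arm([
  {"x": -51.3, "y": -15.4, "z": -0.1, "wx": -0.2, "wy": -0.3, "wz": -76.3, "claw": 60},
  {"x": -51.3, "y": -15.4, "z": -0.1, "wx": -0.2, "wy": -0.3, "wz": -76.3, "claw": 60},
  {"x": -51.3, "y": -15.4, "z": -0.1, "wx": -0.2, "wy": -0.3, "wz": -76.3, "claw": 60},
  {"x": -51.3, "y": -15.4, "z": -0.1, "wx": -0.2, "wy": -0.3, "wz": -76.3, "claw": 60},
  {"x": -51.3, "y": -15.4, "z": -0.1, "wx": -0.2, "wy": -0.3, "wz": -76.3, "claw": 60},
  {"x": -51.3, "y": -15.4, "z": -0.1, "wx": -0.2, "wy": -0.3, "wz": -76.3, "claw": 60},
  {"x": -51.3, "y": -15.4, "z": -0.1, "wx": -0.2, "wy": -0.3, "wz": -76.3, "claw": 60},
  {"x": -51.3, "y": -15.4, "z": -0.1, "wx": -0.2, "wy": -0.3, "wz": -76.3, "claw": 60},
  {"x": -51.3, "y": -15.4, "z": -0.1, "wx": -0.2, "wy": -0.3, "wz": -76.3, "claw": 60},
  {"x": -51.3, "y": -15.4, "z": -0.1, "wx": -0.2, "wy": -0.3, "wz": -76.3, "claw": 60},
])

```text
clock: 8.82
position: [0.5292, 0.2381, 0.1166]
tool_rot: [-3.14, 0.005, -0.053]
force: [-0.5, -0.5, -1.2]
grip_width: 0.0626
```

```bash
python3 -c "
from go import *
inc((jw(20,0,.06),-.058),)
f=snap('side',11);crop(f,270,210,380,310,6,'pics/s11.png')
f=snap('top',11);crop(f,180,160,330,290,5,'pics/t11.png')"
```

```text
at 8.825 [0.5292 0.2381 0.1166] [-3.14   0.005 -0.053] F [-0.5 -0.5 -1.2] w 0.0626
[0.5309 0.2344 0.06  ] -> xyz [0.22 0.37 5.66] w [-0.1  0.3  0.3]
```

View pics/s11.png

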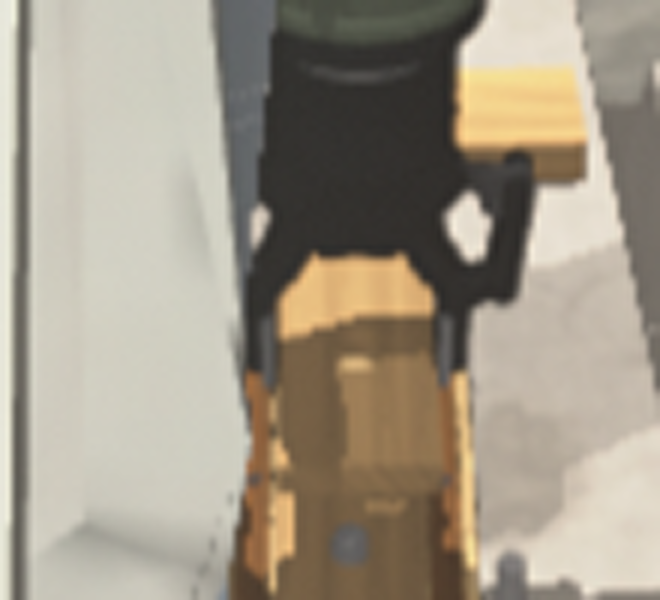

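View pics/t11.png

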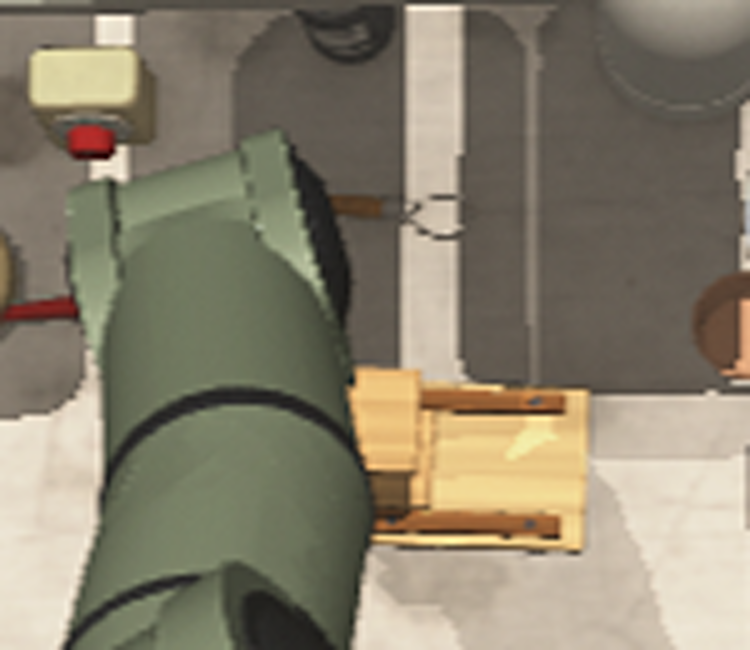

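```bash
python3 -c "
from go import *
f=load('side11')
crop(f,305,255,355,310,12,'pics/s12.png')
c=np.array([.5292,.2381]);a=np.array([np.sin(.053),np.cos(.053)]);b=np.array([a[1],-a[0]])
for k in(-1,1):
  for z in(.1208,.1348): print(k,z,(proj(f,[*(c+.07*a+k*.032*b),z])-[305,255]+.5)*12-.5)
print((proj(f,[.5309,.2344,.034])-[305,255]+.5)*12-.5)
# first plate front top edge
for z in (.026,):
  for k in (-32,32): print((proj(f,jw(90,k,z))-[305,255]+.5)*12-.5)
"
```

```text
-1 0.1208 [456.36068342 453.63429491]
-1 0.1348 [458.38887486 399.79900028]
1 0.1208 [126.12667603 453.71516584]
1 0.1348 [126.06021811 399.86993743]
[270.5372483  522.37257532]
[115.56124031 787.70032463]
[431.65556725 788.75922121]
```

View pics/s12.png

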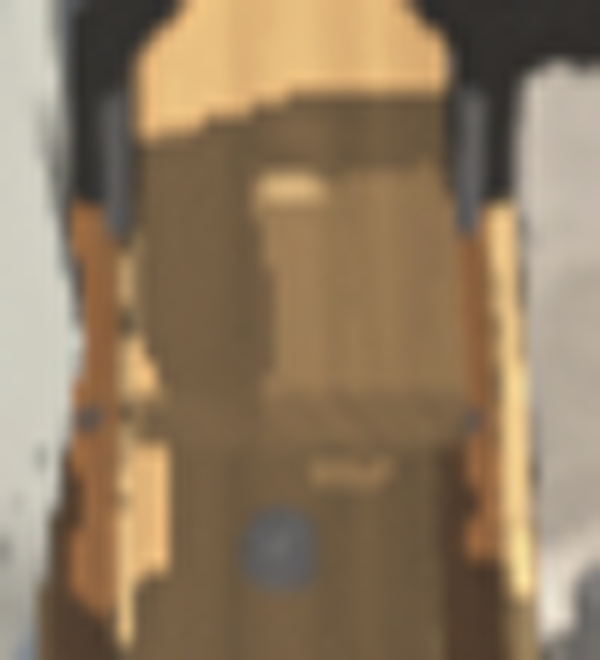

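```bash
python3 -c "
from go import *
f=load('top10')
P=lambda x,y:(200+(x+.5)/8-.5,220+(y+.5)/8-.5)
print('hole',onz(f,*P(359.5,246),.026),'pin',onz(f,*P(361,245),.033))
for u in ((531,180),(527,330)): print('rear',onz(f,*P(*u),.026))
for u in ((205,172),(187,325)): print('front',onz(f,*P(*u),.026))
crop(f,230,235,275,270,17,'pics/t13.png')
g=load('side6');crop(g,300,270,365,330,12,'pics/s13.png')
print('proj tcp',proj(g,[.5262,.1546+.011,.0169]))
"
```

```text
hole [0.53211284 0.23486073 0.026     ] pin [0.53095864 0.23334696 0.033     ]
rear [0.55796632 0.16479001 0.026     ]
rear [0.49540447 0.16678511 0.026     ]
front [0.56481736 0.29821321 0.026     ]
front [0.5011089  0.30465671 0.026     ]
proj tcp [327.01452797 284.87312915]
```

View pics/t13.png

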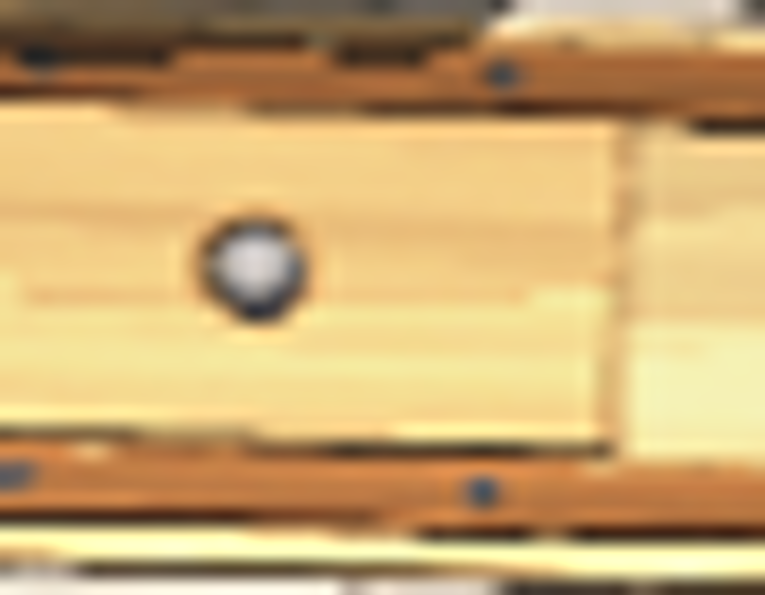

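View pics/s13.png

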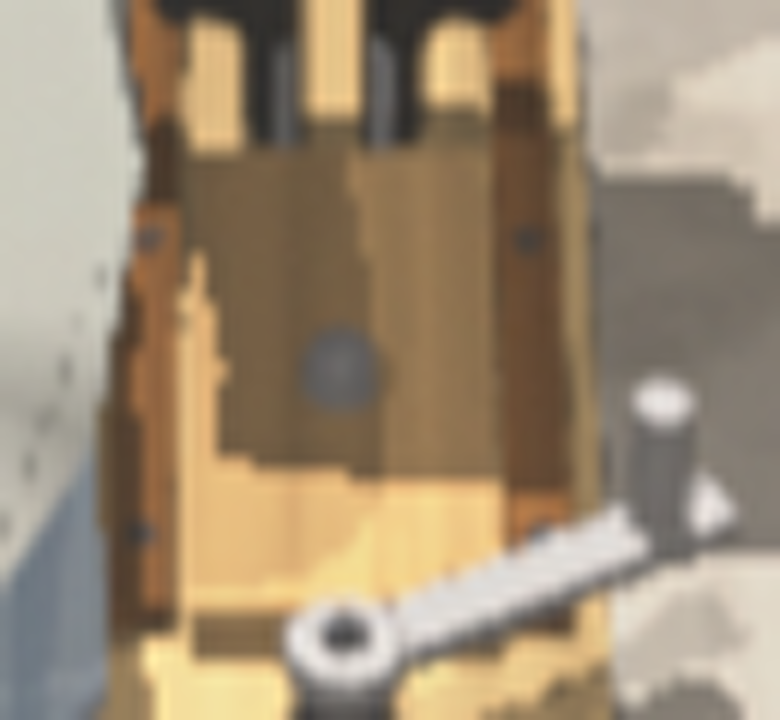

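```bash
python3 -c "
from go import *
g=load('side6')
for p in ([.5345,.3055,.026],[.5345,.3055,.012],[.5309,.2335,.034],[.5309,.2335+.008,.026]): print((proj(g,p)-[300,270]+.5)*12-.5)
"
```

```text
[336.21909283 612.57057459]
[335.38124214 661.47072312]
[330.24557614 339.43703232]
[332.39453023 393.58784603]
```

Call:
jog_arm([
  {"x": 0.22, "y": 0.37, "z": 3, "wx": -0.1, "wy": 0.3, "wz": 0.3, "claw": 60},
  {"x": 0.22, "y": 0.37, "z": 6, "wx": -0.1, "wy": 0.3, "wz": 0.3, "claw": 60},
  {"x": 0.22, "y": 0.37, "z": 7.2, "wx": -0.1, "wy": 0.3, "wz": 0.3, "claw": 60},
  {"x": 0.22, "y": 0.37, "z": 7.2, "wx": -0.1, "wy": 0.3, "wz": 0.3, "claw": 60},
  {"x": 0.22, "y": 0.37, "z": 7.2, "wx": -0.1, "wy": 0.3, "wz": 0.3, "claw": 60},
])

```text
clock: 9.55
position: [0.5318, 0.2307, 0.046]
tool_rot: [3.141, -0.001, -0.062]
force: [0.5, 1.1, -0.3]
grip_width: 0.0621
```

```bash
python3 -c "
from go import *
inc((jw(20,0,.0215),-.0585),)
f=snap('side',14);crop(f,290,240,375,330,7,'pics/s14.png')"
```

```text
at 9.55 [0.5318 0.2307 0.046 ] [ 3.141e+00 -1.000e-03 -6.200e-02] F [ 0.5  1.1 -0.3] w 0.0621
[0.5309 0.2344 0.0215] -> xyz [-0.12 -0.36  2.45] w [ 0.1 -0.1 -0.2]
```

View pics/s14.png

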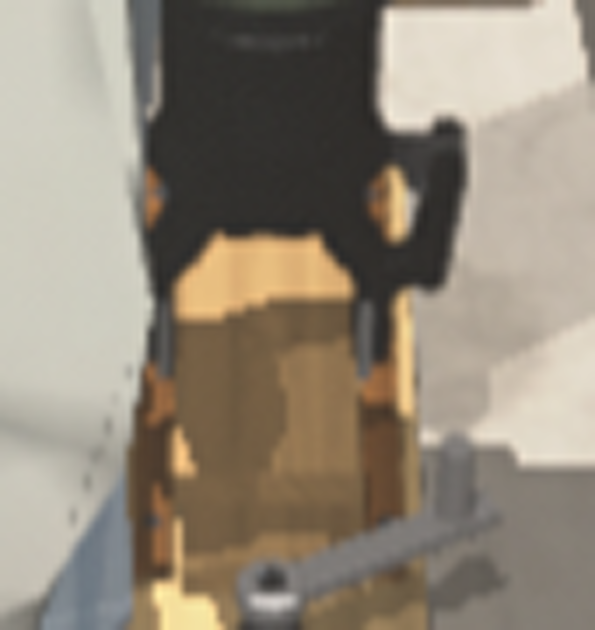

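Call:
jog_arm([
  {"x": 0, "y": 0, "z": 0, "wx": 0, "wy": 0, "wz": 0, "claw": 60},
  {"x": 0, "y": 0, "z": 0, "wx": 0, "wy": 0, "wz": 0, "claw": 60},
])

```text
clock: 9.85
position: [0.532, 0.2311, 0.0466]
tool_rot: [3.141, -0.002, -0.062]
force: [0.3, 0.1, -2.3]
grip_width: 0.0625
```

```bash
python3 -c "
from go import *
from workcell import bot
for i in range(6):
  inc((jw(20,0,.0215),-.0585),); print(bot.observe()['qd'].round(3)); bot.grab_frame('side')"
```

```text
at 9.85 [0.532  0.2311 0.0466] [ 3.141e+00 -2.000e-03 -6.200e-02] F [ 0.3  0.1 -2.3] w 0.0625
[0.5309 0.2344 0.0215] -> xyz [-0.14 -0.32  2.51] w [ 0.  -0.1 -0.2]
[ 0.     0.004 -0.001  0.001 -0.001 -0.     0.   ]
at 9.9 [0.5319 0.231  0.0464] [ 3.141e+00 -2.000e-03 -6.200e-02] F [-0.2 -0.2 -1.1] w 0.0627
[0.5309 0.2344 0.0215] -> xyz [-0.13 -0.33  2.49] w [ 0.  -0.1 -0.2]
[ 0.001  0.005 -0.003  0.001 -0.001 -0.001  0.   ]
at 9.95 [0.5319 0.231  0.0463] [ 3.141e+00 -2.000e-03 -6.200e-02] F [ 0.2 -0.6 -0.6] w 0.0625
[0.5309 0.2344 0.0215] -> xyz [-0.13 -0.34  2.48] w [ 0.  -0.1 -0.2]
[ 0.001  0.003 -0.001  0.002 -0.001 -0.001 -0.001]
at 10.0 [0.5318 0.2309 0.0462] [ 3.141e+00 -2.000e-03 -6.200e-02] F [-0.   0.6 -1.8] w 0.0625
[0.5309 0.2344 0.0215] -> xyz [-0.12 -0.34  2.47] w [ 0.  -0.1 -0.2]
[ 0.     0.003 -0.    -0.001  0.002 -0.     0.001]
at 10.05 [0.5318 0.2309 0.0461] [ 3.141e+00 -2.000e-03 -6.200e-02] F [ 0.5  0.7 -1.3] w 0.0627
[0.5309 0.2344 0.0215] -> xyz [-0.12 -0.34  2.46] w [ 0.  -0.1 -0.2]
[ 0.001  0.002 -0.    -0.     0.002 -0.002 -0.   ]
at 10.1 [0.5318 0.2309 0.0461] [ 3.141e+00 -1.000e-03 -6.200e-02] F [ 0.5 -0.1 -1.4] w 0.063
[0.5309 0.2344 0.0215] -> xyz [-0.12 -0.34  2.46] w [ 0.1 -0.1 -0.2]
[ 0.002  0.003 -0.003 -0.001 -0.    -0.001 -0.   ]
```

```bash
python3 -c "
from go import *
f=snap('side',15)
crop(f,305,280,355,330,12,'pics/s15.png')
c=np.array([.5318,.2309]);a=np.array([np.sin(.062),np.cos(.062)]);b=np.array([a[1],-a[0]])
for k in(-1,1):
  for z in(.0503,.0643): print(k,z,(proj(f,[*(c+.07*a+k*.032*b),z])-[305,280]+.5)*12-.5)
for k in(-1,1):
  for z in(.026,): print(k,z,(proj(f,[.534-k*.032,.3055,z])-[305,280]+.5)*12-.5)
"
```

```text
-1 0.0503 [427.36466753 390.90080407]
-1 0.0643 [429.1449819  340.38525944]
1 0.0503 [108.53265936 389.00154656]
1 0.0643 [108.36081616 338.48149698]
-1 0.026 [120.73319282 498.55162237]
1 0.026 [436.30616131 486.41253451]
```

View pics/s15.png

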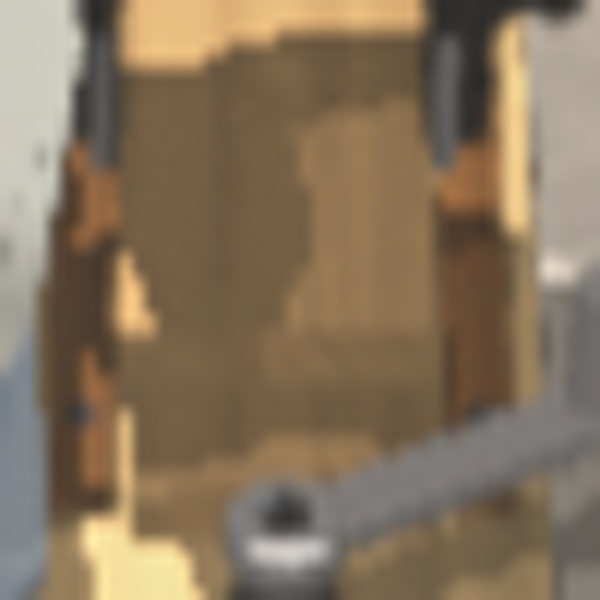

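Call:
jog_arm([
  {"x": -0.1, "y": -0.35, "z": 0.2, "wx": 0, "wy": -0.1, "wz": -0.2, "claw": 60},
  {"x": -0.1, "y": -0.35, "z": 0.5, "wx": 0, "wy": -0.1, "wz": -0.2, "claw": 60},
  {"x": -0.1, "y": -0.35, "z": 0.9, "wx": 0, "wy": -0.1, "wz": -0.2, "claw": 60},
  {"x": -0.1, "y": -0.35, "z": 0.9, "wx": 0, "wy": -0.1, "wz": -0.2, "claw": 60},
])

```text
clock: 10.7
position: [0.5308, 0.2342, 0.0366]
tool_rot: [3.14, 0.001, -0.059]
force: [-0.3, 0.5, -1.3]
grip_width: 0.0627
```

```bash
python3 -c "
from go import *
inc((jw(20,0,.0215),-.0585),)"
```

```text
at 10.7 [0.5308 0.2342 0.0366] [ 3.14e+00  1.00e-03 -5.90e-02] F [-0.3  0.5 -1.3] w 0.0627
[0.5309 0.2344 0.0215] -> xyz [ 0.   -0.01  1.51] w [ 0.1  0.  -0. ]
```

Well aligned. Descending over the pin in small steps.

Call:
jog_arm([
  {"x": 0, "y": 0, "z": 0.3, "wx": 0, "wy": 0, "wz": 0, "claw": 60},
  {"x": 0, "y": 0, "z": 0.6, "wx": 0, "wy": 0, "wz": 0, "claw": 60},
  {"x": 0, "y": 0, "z": 0.9, "wx": 0, "wy": 0, "wz": 0, "claw": 60},
  {"x": 0, "y": 0, "z": 1.1, "wx": 0, "wy": 0, "wz": 0, "claw": 60},
  {"x": 0, "y": 0, "z": 1.1, "wx": 0, "wy": 0, "wz": 0, "claw": 60},
])

```text
clock: 11.32
position: [0.5307, 0.2342, 0.0254]
tool_rot: [3.14, 0.001, -0.059]
force: [0.1, 0.7, -1.9]
grip_width: 0.0625
```

```bash
python3 -c "
from go import *
inc((jw(20,0,.0215),-.0585),)
f=snap('side',16)
crop(f,305,280,355,330,12,'pics/s16.png')"
```

```text
at 11.325 [0.5307 0.2342 0.0254] [ 3.14e+00  1.00e-03 -5.90e-02] F [ 0.1  0.7 -1.9] w 0.0625
[0.5309 0.2344 0.0215] -> xyz [ 0.02 -0.02  0.39] w [ 0.1  0.1 -0. ]
```

View pics/s16.png

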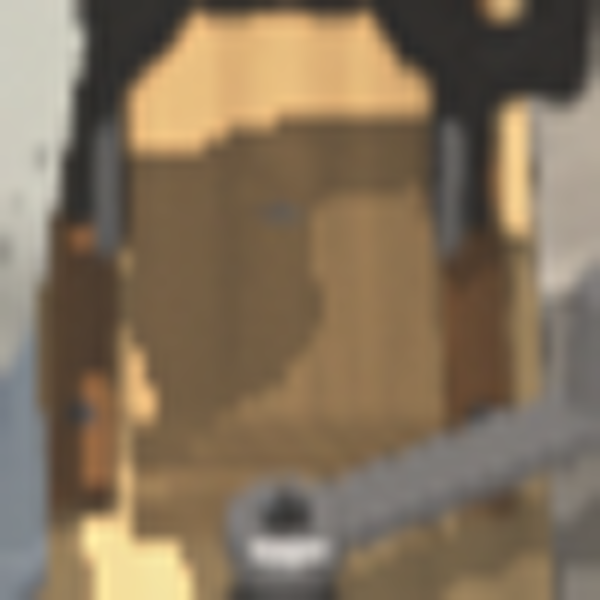

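The underside is below the pin top with no contact force, and the pin shows in the hole at crop (280,210). Going on down to contact.

Call:
jog_arm([
  {"x": 0, "y": 0, "z": 0.2, "wx": 0, "wy": 0, "wz": 0, "claw": 60},
  {"x": 0, "y": 0, "z": 0.35, "wx": 0, "wy": 0, "wz": 0, "claw": 60},
  {"x": 0, "y": 0, "z": 0.4, "wx": 0, "wy": 0, "wz": 0, "claw": 60},
  {"x": 0, "y": 0, "z": 0.4, "wx": 0, "wy": 0, "wz": 0, "claw": 60},
])

```text
clock: 11.88
position: [0.5308, 0.2342, 0.022]
tool_rot: [3.14, 0.001, -0.059]
force: [-3.2, -0.8, 9.6]
grip_width: 0.063
```

Contact at 10 N, at the expected height. Releasing and rising.

Call:
jog_arm([
  {"x": 0, "y": 0, "z": -0.1, "wx": 0, "wy": 0, "wz": 0, "claw": 85},
  {"x": 0, "y": 0, "z": -0.1, "wx": 0, "wy": 0, "wz": 0, "claw": 95},
  {"x": 0, "y": 0, "z": -0.1, "wx": 0, "wy": 0, "wz": 0, "claw": 95},
  {"x": 0, "y": 0, "z": -1, "wx": 0, "wy": 0, "wz": 0, "claw": 95},
  {"x": 0, "y": 0, "z": -4, "wx": 0, "wy": 0, "wz": 0, "claw": 95},
  {"x": 0, "y": 0, "z": -10, "wx": 0, "wy": 0, "wz": 0, "claw": 95},
  {"x": 0, "y": 12, "z": -12, "wx": 0, "wy": 0, "wz": 0, "claw": 40},
  {"x": 0, "y": 16, "z": -12, "wx": 0, "wy": 0, "wz": 0, "claw": 40},
  {"x": 0, "y": 20, "z": -12, "wx": 0, "wy": 0, "wz": 0, "claw": 40},
])

```text
clock: 13.0
position: [0.5199, 0.0467, 0.1426]
tool_rot: [3.141, -0.001, -0.059]
force: [1.0, 0.0, 0.9]
grip_width: 0.0345
```

```bash
python3 -c "
from go import *
inc((jw(125-36,62.4,.10),-.0585),)
f=snap('side',17);crop(f,280,250,380,350,6,'pics/s17.png')
f=snap('top',17);crop(f,200,220,300,300,8,'pics/t17.png')"
```

```text
at 13.0 [0.5199 0.0467 0.1426] [ 3.141e+00 -1.000e-03 -5.900e-02] F [1.  0.  0.9] w 0.0345
[0.4726 0.3069 0.1   ] -> xyz [ -6.24 -25.7    4.24] w [ 0. -0. -0.]
```

View pics/s17.png

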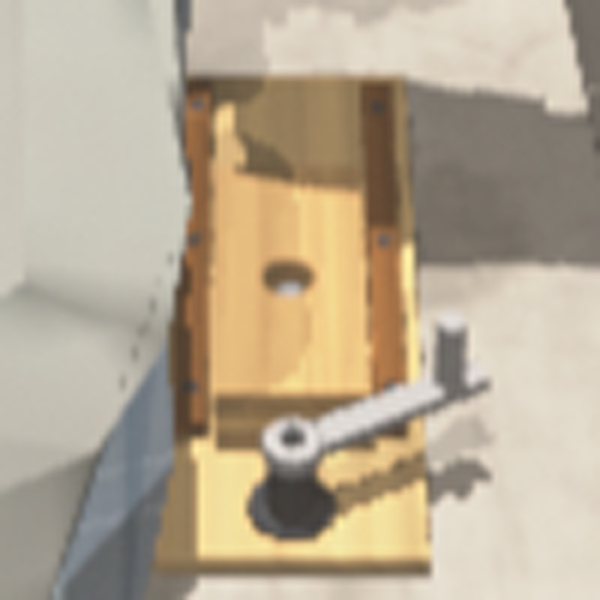

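View pics/t17.png

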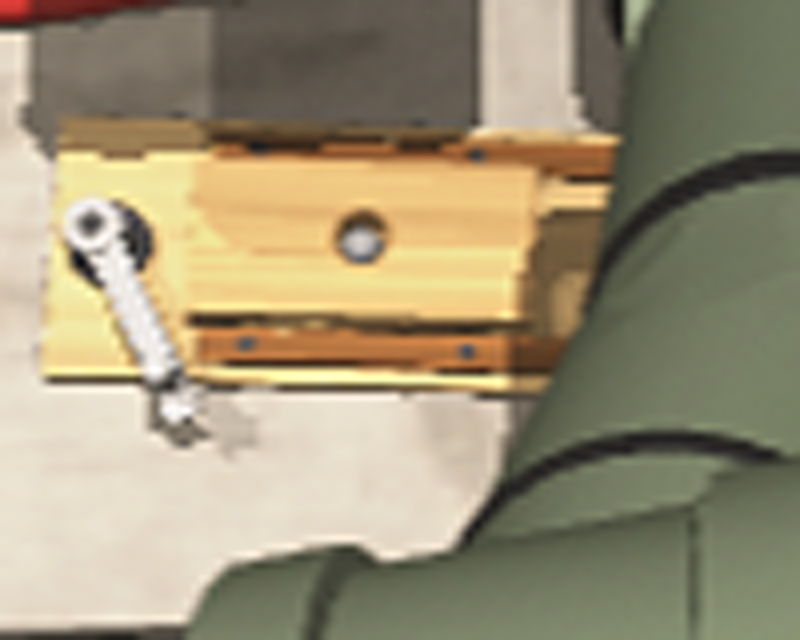

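Second plate lies flat and square, with the pin inside its hole (top crop (361,238)) and a uniform front edge at side crop rows 395–445. Next is the gauge peg.

Call:
jog_arm([
  {"x": -6.2, "y": -10, "z": 3, "wx": 0, "wy": 0, "wz": 0, "claw": 35},
  {"x": -6.2, "y": -18, "z": 3.5, "wx": 0, "wy": 0, "wz": 0, "claw": 35},
  {"x": -6.2, "y": -24, "z": 3.5, "wx": 0, "wy": 0, "wz": 0, "claw": 35},
  {"x": -6.2, "y": -25.7, "z": 3.5, "wx": 0, "wy": 0, "wz": 0, "claw": 35},
  {"x": -6.2, "y": -25.7, "z": 3.5, "wx": 0, "wy": 0, "wz": 0, "claw": 35},
  {"x": -6.2, "y": -25.7, "z": 3.5, "wx": 0, "wy": 0, "wz": 0, "claw": 35},
])

```text
clock: 13.85
position: [0.4748, 0.3025, 0.1072]
tool_rot: [3.139, -0.0, -0.066]
force: [0.5, -0.6, -0.3]
grip_width: 0.0301
```

```bash
python3 -c "
from go import *
inc((jw(125-36,62.4,.057),-.0585),)
f=snap('side',18);crop(f,290,250,390,350,6,'pics/s18.png')"
```

```text
at 13.85 [0.4748 0.3025 0.1072] [ 3.139 -0.    -0.066] F [ 0.5 -0.6 -0.3] w 0.0301
[0.4726 0.3069 0.057 ] -> xyz [-0.25 -0.44  5.02] w [ 0.2 -0.  -0.4]
```

View pics/s18.png

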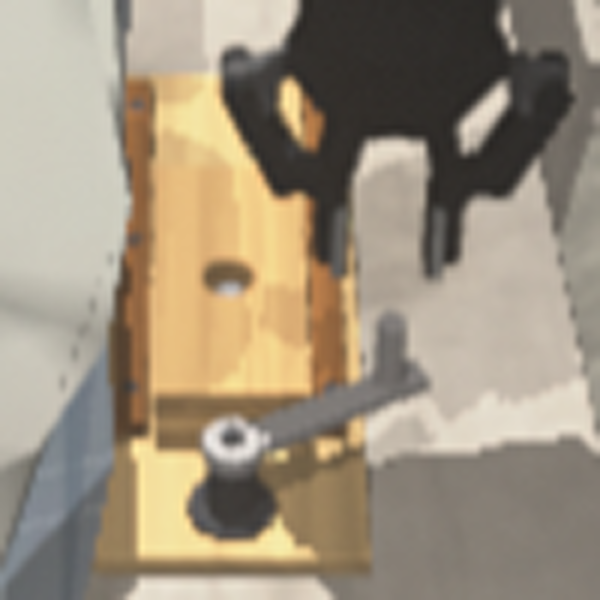

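The peg at crop (392,315) is centred in the jaw gap (348–430). Descending around it.

Call:
jog_arm([
  {"x": -0.2, "y": -0.45, "z": 1, "wx": 0.2, "wy": 0, "wz": -0.4, "claw": 35},
  {"x": -0.2, "y": -0.45, "z": 2.5, "wx": 0.2, "wy": 0, "wz": -0.4, "claw": 35},
  {"x": -0.2, "y": -0.45, "z": 4, "wx": 0.2, "wy": 0, "wz": -0.4, "claw": 35},
  {"x": -0.2, "y": -0.45, "z": 4.8, "wx": 0.2, "wy": 0, "wz": -0.4, "claw": 35},
  {"x": -0.2, "y": -0.45, "z": 4.8, "wx": 0.2, "wy": 0, "wz": -0.4, "claw": 35},
])

```text
clock: 14.52
position: [0.4733, 0.305, 0.0585]
tool_rot: [3.141, 0.0, -0.061]
force: [0.7, -0.1, 0.7]
grip_width: 0.0298
```

```bash
python3 -c "
from go import *
T=[]
for q in (60,52,44,36,28,20,13,7,3,0):
  a=np.radians(q);off=-8.5*min(1,(60-q)/8+0)
  T.append((jw(125-72*np.cos(a),72*np.sin(a)+off,.058),-.0585))
inc(*T)
f=snap('side',19);crop(f,290,250,390,350,6,'pics/s19.png')"
```

```text
at 14.525 [0.4733 0.305  0.0585] [ 3.141  0.    -0.061] F [ 0.7 -0.1  0.7] w 0.0298
[0.4726 0.3069 0.058 ] -> xyz [-0.08 -0.18  0.05] w [ 0.1  0.  -0.2]
[0.4862 0.2977 0.058 ] -> xyz [1.34 0.65 0.05] w [ 0.1  0.  -0.2]
[0.4925 0.2899 0.058 ] -> xyz [2.01 1.39 0.05] w [ 0.1  0.  -0.2]
[0.4998 0.283  0.058 ] -> xyz [2.78 2.04 0.05] w [ 0.1  0.  -0.2]
[0.508  0.2772 0.058 ] -> xyz [3.64 2.57 0.05] w [ 0.1  0.  -0.2]
[0.5169 0.2726 0.058 ] -> xyz [4.56 2.97 0.05] w [ 0.1  0.  -0.2]
[0.5252 0.2696 0.058 ] -> xyz [5.4  3.22 0.05] w [ 0.1  0.  -0.2]
[0.5325 0.2679 0.058 ] -> xyz [6.14 3.35 0.05] w [ 0.1  0.  -0.2]
[0.5375 0.2671 0.058 ] -> xyz [6.64 3.39 0.05] w [ 0.1  0.  -0.2]
[0.5413 0.2668 0.058 ] -> xyz [7.02 3.4  0.05] w [ 0.1  0.  -0.2]
```

View pics/s19.png

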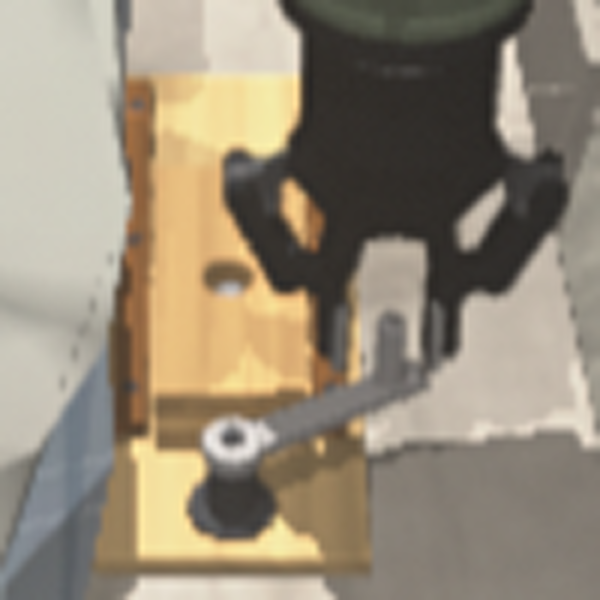

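Call:
jog_arm([
  {"x": 0.6, "y": 0.2, "z": 0, "wx": 0.1, "wy": 0, "wz": -0.2, "claw": 35},
  {"x": 1.35, "y": 0.65, "z": 0, "wx": 0.1, "wy": 0, "wz": -0.2, "claw": 35},
  {"x": 2.0, "y": 1.4, "z": 0, "wx": 0.1, "wy": 0, "wz": -0.2, "claw": 35},
  {"x": 2.8, "y": 2.05, "z": 0, "wx": 0.1, "wy": 0, "wz": -0.2, "claw": 35},
  {"x": 3.2, "y": 2.3, "z": 0, "wx": 0.1, "wy": 0, "wz": -0.2, "claw": 35},
])

```text
clock: 15.2
position: [0.5049, 0.2797, 0.0594]
tool_rot: [-3.14, -0.001, -0.058]
force: [-1.2, -1.1, -0.3]
grip_width: 0.0295
```

```bash
python3 -c "
from go import *
T=[]
for q in (28,20,13,7,3,0):
  a=np.radians(q);off=-8.5
  T.append((jw(125-72*np.cos(a),72*np.sin(a)+off,.058),-.0585))
inc(*T)
f=snap('side',20);crop(f,290,250,390,350,6,'pics/s20.png')"
```

```text
at 15.2 [0.5049 0.2797 0.0594] [-3.14e+00 -1.00e-03 -5.80e-02] F [-1.2 -1.1 -0.3] w 0.0295
[0.508  0.2772 0.058 ] -> xyz [0.33 0.23 0.14] w [-0.1 -0.   0. ]
[0.5169 0.2726 0.058 ] -> xyz [1.25 0.64 0.14] w [-0.1 -0.   0. ]
[0.5252 0.2696 0.058 ] -> xyz [2.09 0.89 0.14] w [-0.1 -0.   0. ]
[0.5325 0.2679 0.058 ] -> xyz [2.83 1.02 0.14] w [-0.1 -0.   0. ]
[0.5375 0.2671 0.058 ] -> xyz [3.33 1.06 0.14] w [-0.1 -0.   0. ]
[0.5413 0.2668 0.058 ] -> xyz [3.71 1.07 0.14] w [-0.1 -0.   0. ]
```

View pics/s20.png

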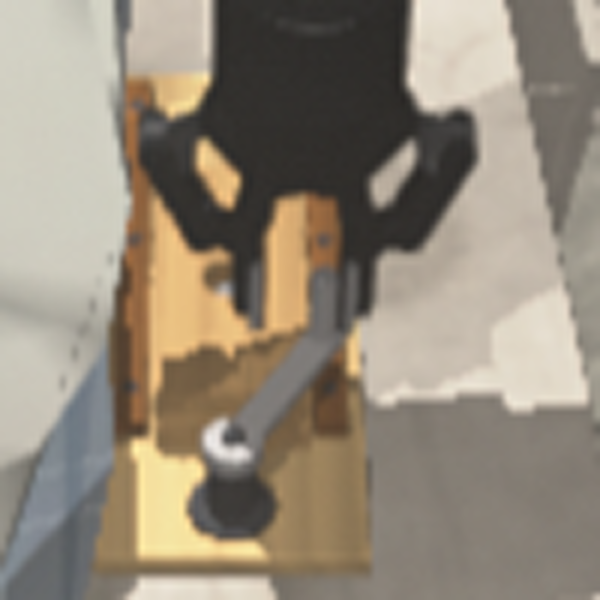

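The peg at crop (325,270) is being carried by the robot-side finger, and the arm now stands at about 32°. Continuing to the stop.

Call:
jog_arm([
  {"x": 0.8, "y": 0.45, "z": 0.1, "wx": 0, "wy": 0, "wz": 0, "claw": 35},
  {"x": 1.4, "y": 0.7, "z": 0.1, "wx": 0, "wy": 0, "wz": 0, "claw": 35},
  {"x": 2.1, "y": 0.9, "z": 0.1, "wx": 0, "wy": 0, "wz": 0, "claw": 35},
  {"x": 2.7, "y": 1.0, "z": 0.1, "wx": 0, "wy": 0, "wz": 0, "claw": 35},
  {"x": 3.1, "y": 1.05, "z": 0.1, "wx": 0, "wy": 0, "wz": 0, "claw": 35},
  {"x": 3.4, "y": 1.05, "z": 0.1, "wx": 0, "wy": 0, "wz": 0, "claw": 35},
  {"x": 3.5, "y": 1.05, "z": 0.1, "wx": 0, "wy": 0, "wz": 0, "claw": 35},
])

```text
clock: 16.12
position: [0.5397, 0.2672, 0.0584]
tool_rot: [-3.14, -0.001, -0.059]
force: [-0.2, 0.5, 0.1]
grip_width: 0.0298
```

```bash
python3 -c "
from go import *
inc((jw(53,-8.5,.058),-.0585))
f=snap('side',21);crop(f,290,250,390,350,6,'pics/s21.png')"
```

```text
at 16.125 [0.5397 0.2672 0.0584] [-3.14e+00 -1.00e-03 -5.90e-02] F [-0.2  0.5  0.1] w 0.0298
[0.5413 0.2668 0.058 ] -> xyz [0.16 0.03 0.04] w [-0.1 -0.1  0. ]
```

View pics/s21.png

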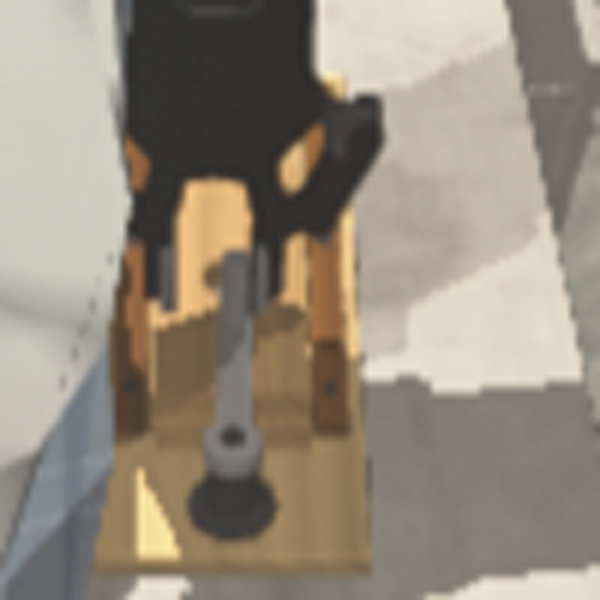

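Nearly at 0. I press on gently until the stop gives a force.

Call:
jog_arm([
  {"x": 0.15, "y": 0, "z": 0, "wx": 0, "wy": 0, "wz": 0, "claw": 35},
  {"x": 0.3, "y": 0, "z": 0, "wx": 0, "wy": 0, "wz": 0, "claw": 35},
  {"x": 0.4, "y": 0, "z": 0, "wx": 0, "wy": 0, "wz": 0, "claw": 35},
  {"x": 0.4, "y": 0, "z": 0, "wx": 0, "wy": 0, "wz": 0, "claw": 35},
])

```text
clock: 16.68
position: [0.5417, 0.2671, 0.0581]
tool_rot: [-3.141, 0.003, -0.058]
force: [-13.3, -0.6, 7.3]
grip_width: 0.0299
```

The stop is reached (13 N). Letting go and rising.

Call:
jog_arm([
  {"x": -0.3, "y": 0, "z": 0, "wx": 0, "wy": 0, "wz": 0, "claw": 40},
  {"x": -0.6, "y": 0, "z": 0, "wx": 0, "wy": 0, "wz": 0, "claw": 45},
  {"x": -0.6, "y": 0, "z": -2, "wx": 0, "wy": 0, "wz": 0, "claw": 45},
  {"x": -0.6, "y": 0, "z": -6, "wx": 0, "wy": 0, "wz": 0, "claw": 45},
  {"x": -0.6, "y": 0, "z": -10, "wx": 0, "wy": 0, "wz": 0, "claw": 45},
  {"x": -4, "y": 12, "z": -12, "wx": 0, "wy": 0, "wz": 0, "claw": 45},
  {"x": -4, "y": 20, "z": -12, "wx": 0, "wy": 0, "wz": 0, "claw": 45},
  {"x": -4, "y": 24, "z": -12, "wx": 0, "wy": 0, "wz": 0, "claw": 45},
  {"x": -4, "y": 24, "z": -12, "wx": 0, "wy": 0, "wz": 0, "claw": 45},
])

```text
clock: 17.8
position: [0.4881, 0.0276, 0.1796]
tool_rot: [-3.14, 0.001, -0.058]
force: [0.9, 0.1, -0.9]
grip_width: 0.0385
```

```bash
python3 -c "
from go import *
inc()
f=snap('side',22);crop(f,280,250,380,350,6,'pics/s22.png')
f=snap('top',22);crop(f,200,220,300,300,8,'pics/t22.png')
pf,pb=jw(125,0,.052),jw(53,0,.083)
F=load('side22');print((proj(F,pf)-[280,250]+.5)*6,(proj(F,pb)-[280,250]+.5)*6)
print((proj(f,pf)-[200,220]+.5)*8,(proj(f,pb)-[200,220]+.5)*8)"
```

```text
at 17.8 [0.4881 0.0276 0.1796] [-3.14e+00  1.00e-03 -5.80e-02] F [ 0.9  0.1 -0.9] w 0.0385
[288.74710932 441.05723483] [287.81627089 258.21816608]
[ 91.43221202 227.47448168] [258.78986098 216.01170398]
```

View pics/s22.png

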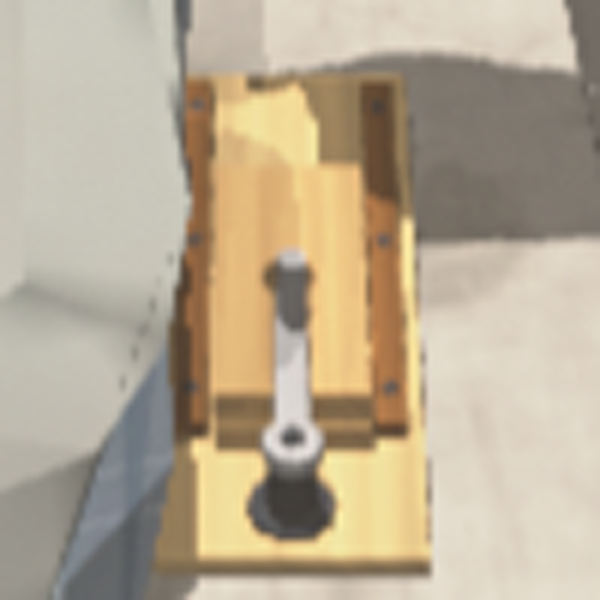

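View pics/t22.png

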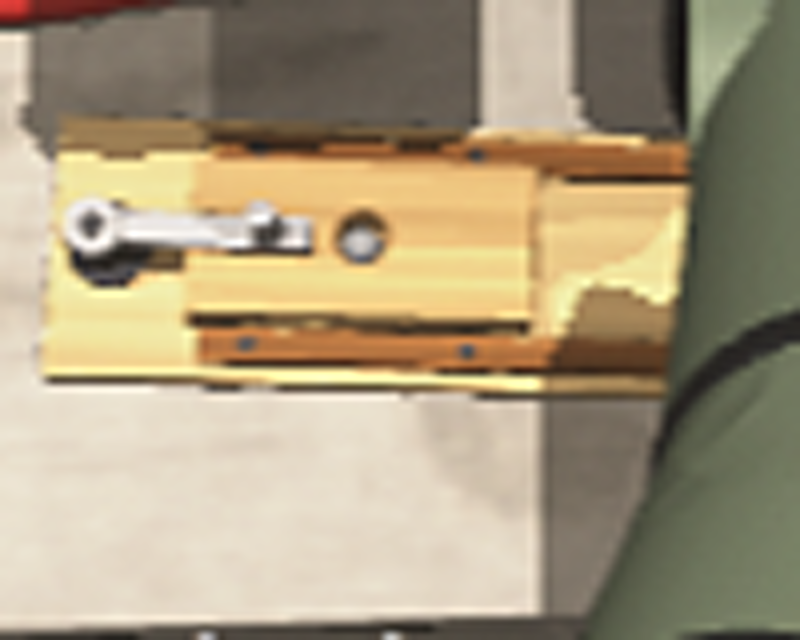

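The arm lies along the channel over the stack. In the side crop the hub is at (293,438) and the peg top at (291,257), and their line matches q = 0. Both plates are flat and square. Handing in.

```bash
python3 -c "
from workcell import bot
print(bot.job_done())"
```

```text
the job is handed in; nothing more can be done
None
```

The job is done and handed in after about 18 s of robot time, out of the 72 s allowed.

- **First plate:** I pushed it about 41 mm along the channel at its rear edge. It dropped over the pin and lies flat; both views showed the pin nose through its hole.
- **Second plate:** I took the thin one. Its top measured about 14–16 mm above the bench in two views, against about 25 mm for the thick one. I lowered it over the pin until it touched at 10 N, at the expected height, then let go. Both views showed it flat and square on the first plate.
- **Gauge arm:** I carried it by its peg to the stop, which showed as a 13 N force, then let go and backed off. The last pictures show it lying along the channel over the stack, with hub and peg in line with q = 0 to within about a pixel.

**Disagreements and limits:**
- **Side camera:** it read about 2.5 mm off in world x compared with the fingers and the top view, so I used the top view and corrected for this.
- **First-plate stop:** I felt no clear stop force against the pin; only the pictures confirm that it seated.
- **Bystanders:** I planned no contact with the thick plate or the other things on the bench, but I did not measure them again at the end.

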